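# Put the washed rollers and colour pots up to dry

### The job

The ink rollers and square colour pots on the print table have been rinsed and must dry overnight. Seat every roller in the roller stand, neck down in a narrow notch and handle down in the wide notch opposite, so that its rubber hangs clear, and turn both pots over to stand mouth-down, flat and wholly on the slatted draining board. Leave the printing blocks, jar, can and brush where they are.

Things in the scene. Friction and masses are not known exactly. Their poses are not given: they have to be found in the camera images.
- roller_1: Hand ink roller (may be absent), 145 g: rubber drum 52 mm wide, 36 thick, stiff to turn, in a wire bow. Origin on the handle's axis at the grip spot, 15 mm above what it lies on; x along the handle to the drum, z up. Along x (mm): handle -95 to 18 (22 thick from -30 to 18, 30 at the butt), 8 thick neck 18 to 58, bow 58, drum axis 90. Centre of mass near x = 15
- roller_2: Hand ink roller (may be absent), 145 g: rubber drum 46 mm wide, 36 thick, stiff to turn, in a wire bow. Origin on the handle's axis at the grip spot, 15 mm above what it lies on; x along the handle to the drum, z up. Along x (mm): handle -95 to 18 (22 thick from -30 to 18, 30 at the butt), 8 thick neck 18 to 58, bow 58, drum axis 90. Centre of mass near x = 15
- roller_3: Hand ink roller (may be absent), 145 g: rubber drum 40 mm wide, 36 thick, stiff to turn, in a wire bow. Origin on the handle's axis at the grip spot, 15 mm above what it lies on; x along the handle to the drum, z up. Along x (mm): handle -95 to 18 (22 thick from -30 to 18, 30 at the butt), 8 thick neck 18 to 58, bow 58, drum axis 90. Centre of mass near x = 15
- roller_4: Hand ink roller (may be absent), 145 g: rubber drum 52 mm wide, 36 thick, stiff to turn, in a wire bow. Origin on the handle's axis at the grip spot, 15 mm above what it lies on; x along the handle to the drum, z up. Along x (mm): handle -95 to 18 (22 thick from -30 to 18, 30 at the butt), 8 thick neck 18 to 58, bow 58, drum axis 90. Centre of mass near x = 15
- stand: Wooden roller stand, fixed, 135 mm deep (x -75 to 60) by 278 wide (y); origin under it on the table. Base board 14 mm thick. Handle rail at x = -55: 12 thick, 78 high, notches 34 wide, floor 49.5 high. Neck rail at x = 38: 10 thick, 80 high, notches 15 wide, floor 58 high. Notches, mouths rounded, at y = -111, -37, 37, 111. Drums hang on the +x side; seated handles are level, along x
- rest_1 (a point): Where the origin of a roller comes to lie when it is seated in the pair of notches at y = +111 mm of the stand, 62 mm above the table; axes as the stand. Seated rollers have about 13 mm of play along x
- rest_2 (a point): Where the origin of a roller comes to lie when it is seated in the pair of notches at y = +37 mm of the stand, 62 mm above the table; axes as the stand. Seated rollers have about 13 mm of play along x
- rest_3 (a point): Where the origin of a roller comes to lie when it is seated in the pair of notches at y = -37 mm of the stand, 62 mm above the table; axes as the stand. Seated rollers have about 13 mm of play along x
- rest_4 (a point): Where the origin of a roller comes to lie when it is seated in the pair of notches at y = -111 mm of the stand, 62 mm above the table; axes as the stand. Seated rollers have about 13 mm of play along x
- pot_1: Square off-white plastic colour pot, 64 x 64 mm outside, 72 mm tall, walls 3.5 mm, 110 g. Origin at the centre of the outside of its closed base, z from the base towards the open mouth (up while it stands mouth-up), x and y square to its sides. Stands mouth-up on the table at the start; yaw to the table varies
- pot_2: Square off-white plastic colour pot, 64 x 64 mm outside, 72 mm tall, walls 3.5 mm, 110 g. Origin at the centre of the outside of its closed base, z from the base towards the open mouth (up while it stands mouth-up), x and y square to its sides. Stands mouth-up on the table at the start; yaw to the table varies
- drain_board: Slatted wooden draining board, fixed, 176 mm along its x by 270 mm along its y (slats run along y, 4 mm gaps); origin under its centre on the table, flat top 26 mm above the table
- board_top (a point): Centre of the draining board's top surface, 26 mm above the table; axes as the board
- border_block: Bystander: dark wooden printing block 120 x 55 mm with a grip along its top, 56 mm tall, origin under its centre
- motif_block: Bystander: dark square printing block 65 x 65 mm lying carved face up, 38 mm tall, origin under its centre
- round_block: Bystander: round printing block 72 mm in diameter with a knob, 62 mm tall, origin under its centre
- binder_jar: Bystander: glass jar with white lid, 72 mm in diameter, 90 mm tall, origin under its centre
- solvent_can: Bystander: aluminium can 66 mm in diameter, 120 mm tall, origin under its centre
- scrub_brush: Bystander: flat brush lying on the table, about 220 mm long along its x, handle towards -x
There are look-alikes about, which are no part of the job. What is shaped like the roller_2 but yellow is not meant.

How it is judged:
At the end, for the whole second after the job is handed in: Each roller at rest in a notch pair: origin within 17 mm (x), 8 mm (y), 5 mm (z) of a rest point, handle within 0.12 rad of the stand's x. Each pot at rest mouth-down (0.1 rad) on the board, base 93 to 103 mm up, centre within 57 mm (x) and 104 mm (y) of the board's centre (((x of roller_1 in the frame of rest_1 between -0.017 and 0.017 m and y of roller_1 in the frame of rest_1 between -0.008 and 0.008 m and z of roller_1 in the frame of rest_1 between -0.005 and 0.005 m) or (x of roller_1 in the frame of rest_2 between -0.017 and 0.017 m and y of roller_1 in the frame of rest_2 between -0.008 and 0.008 m and z of roller_1 in the frame of rest_2 between -0.005 and 0.005 m) or (x of roller_1 in the frame of rest_3 between -0.017 and 0.017 m and y of roller_1 in the frame of rest_3 between -0.008 and 0.008 m and z of roller_1 in the frame of rest_3 between -0.005 and 0.005 m) or (x of roller_1 in the frame of rest_4 between -0.017 and 0.017 m and y of roller_1 in the frame of rest_4 between -0.008 and 0.008 m and z of roller_1 in the frame of rest_4 between -0.005 and 0.005 m)) and angle between the x axis of each of roller_1, roller_2, roller_3, roller_4 and the x axis of stand, either way round below 0.12 rad and linear speed of each of roller_1, roller_2, roller_3, roller_4, pot_1, pot_2 below 0.02 m/s and ((x of roller_2 in the frame of rest_1 between -0.017 and 0.017 m and y of roller_2 in the frame of rest_1 between -0.008 and 0.008 m and z of roller_2 in the frame of rest_1 between -0.005 and 0.005 m) or (x of roller_2 in the frame of rest_2 between -0.017 and 0.017 m and y of roller_2 in the frame of rest_2 between -0.008 and 0.008 m and z of roller_2 in the frame of rest_2 between -0.005 and 0.005 m) or (x of roller_2 in the frame of rest_3 between -0.017 and 0.017 m and y of roller_2 in the frame of rest_3 between -0.008 and 0.008 m and z of roller_2 in the frame of rest_3 between -0.005 and 0.005 m) or (x of roller_2 in the frame of rest_4 between -0.017 and 0.017 m and y of roller_2 in the frame of rest_4 between -0.008 and 0.008 m and z of roller_2 in the frame of rest_4 between -0.005 and 0.005 m)) and ((x of roller_3 in the frame of rest_1 between -0.017 and 0.017 m and y of roller_3 in the frame of rest_1 between -0.008 and 0.008 m and z of roller_3 in the frame of rest_1 between -0.005 and 0.005 m) or (x of roller_3 in the frame of rest_2 between -0.017 and 0.017 m and y of roller_3 in the frame of rest_2 between -0.008 and 0.008 m and z of roller_3 in the frame of rest_2 between -0.005 and 0.005 m) or (x of roller_3 in the frame of rest_3 between -0.017 and 0.017 m and y of roller_3 in the frame of rest_3 between -0.008 and 0.008 m and z of roller_3 in the frame of rest_3 between -0.005 and 0.005 m) or (x of roller_3 in the frame of rest_4 between -0.017 and 0.017 m and y of roller_3 in the frame of rest_4 between -0.008 and 0.008 m and z of roller_3 in the frame of rest_4 between -0.005 and 0.005 m)) and ((x of roller_4 in the frame of rest_1 between -0.017 and 0.017 m and y of roller_4 in the frame of rest_1 between -0.008 and 0.008 m and z of roller_4 in the frame of rest_1 between -0.005 and 0.005 m) or (x of roller_4 in the frame of rest_2 between -0.017 and 0.017 m and y of roller_4 in the frame of rest_2 between -0.008 and 0.008 m and z of roller_4 in the frame of rest_2 between -0.005 and 0.005 m) or (x of roller_4 in the frame of rest_3 between -0.017 and 0.017 m and y of roller_4 in the frame of rest_3 between -0.008 and 0.008 m and z of roller_4 in the frame of rest_3 between -0.005 and 0.005 m) or (x of roller_4 in the frame of rest_4 between -0.017 and 0.017 m and y of roller_4 in the frame of rest_4 between -0.008 and 0.008 m and z of roller_4 in the frame of rest_4 between -0.005 and 0.005 m)) and angle between each of pot_1, pot_2's own z axis and vertical above 3.04 rad and x of pot_1 in the frame of drain_board between -0.057 and 0.057 m and y of pot_1 in the frame of drain_board between -0.104 and 0.104 m and z of pot_1 in the frame of drain_board between 0.093 and 0.103 m and x of pot_2 in the frame of drain_board between -0.057 and 0.057 m and y of pot_2 in the frame of drain_board between -0.104 and 0.104 m and z of pot_2 in the frame of drain_board between 0.093 and 0.103 m); the robot touches nothing.
It fails at once if a bystander (printing block, jar, can or brush) is shifted by more than 40 mm or knocked over (distance of any of border_block, motif_block, round_block, binder_jar, solvent_can, scrub_brush from where it was at the start of the episode above 0.04 m or angle between any of border_block, motif_block, round_block, binder_jar, solvent_can's own z axis and vertical above 0.6 rad).
Of roller_1, roller_2, roller_3, roller_4 only 2 to 4 are there at a start; the rules pass over those that are not, and their reading is None.
At some moment in a run one of roller_1, roller_2, roller_3, roller_4, pot_1, pot_2 may be knocked a few centimetres aside while the robot is not near it.
Once in a run the grip may slacken for a moment while it holds something.
It also fails if it takes over 210 s, if anything falls off the work surface, if the arm or the gripper's body presses on something with over 40 N, if the wrist force passes 120 N, or if a joint passes its speed limit or range.

### The arm

A 6-joint arm with a two-finger parallel gripper is mounted at the origin on the work surface. World frame = base frame: x ahead of the robot, y to its left, z up, the work surface at z = 0. Lengths are in m, angles in rad, forces in N, time in s.
With the tool pointing down it reaches from about 0.25 to 0.775 m from the base axis. Payload 4 kg.
Tool frame: the origin (TCP) lies on the centre line of the jaws, within the pads' length; the fingertips stand 11 mm ahead of it and the grasp point (between the pads) lies 8 mm behind it (tips_ahead is the distance from the TCP to the fingertips, in m); z points along the fingers, y is the line along which they close (so a half turn about z gives the same grasp; the last joint's range is limited). The gripper opens to 94 mm and grips with 3 to 60 N. Pads are 16 mm wide; open, the fingers measure 119 mm over their backs; the gripper's body (75 mm by 177 mm) begins 78 mm behind the grasp point.
Start: joints at [1.238, 0.087, 1.371, -0, 1.684, -0.103], TCP at [0.125, 0.536, 0.217] pointing down, gripper open.
Joint ranges: [-3.1, 3.1], [-0.76, 2.03], [0.27, 2.55], [-1.08, 4.22], [0.17, 2.65], [-2.57, 2.57]. Speed limits (rad/s): [2.79, 2.79, 3.14, 3.14, 3.14, 3.14].

### API

Orientations are given as a unit quaternion [w, x, y, z].
In Python, from bench import * gives the robot as it stands.
- The arm moves only by the shell command python3 -m pendant 'ROWS'. ROWS is JSON, a list that holds one entry, the list of rows, each a list of 7 numbers: the finger opening in mm, from 0 to 94, then the shift along the tool's x, y, z each as a share of 15 cm, from -1 to 1, then the turn, a rotation vector about the tool's x, y, z each as a share of pi/4 rad, from -1 to 1. In form: [[[hand, x, y, z, rx, ry, rz], ...]]. A call has 1 to 8 rows; each row is the pose to reach, as a shift and turn from the pose commanded when the call began, along the tool's axes at that moment; what a row does not reach only later rows make up. A row lasts 1/10 s, in which the tool goes at most 50 mm and 8.59 degrees, less where a joint would pass 70% of its speed; a pose out of reach is approached as far as the arm can. A call with a number of a shift or a turn outside -1 to 1 is refused whole. A call with a gripper value outside its range is refused whole. The fingers move at their own pace and stop on an object; the grip force is fixed at half the most. Time passes only in rows, so rows that repeat a pose let the fingers close. It gives the time, the measured TCP pose, the force, the opening and the grip force at its end, in the units of the state.
- get_state(): the state, without advancing time (a new reading comes with each control period).
- read_camera(name): name is "scene" or "top"; returns the picture (420x560x3 uint8, red, green, blue); there is no depth.
- calibration(name): a dict with "K" (3x3 intrinsics, pixels), "R" (3x3) and "t" (3): a world point X has camera coordinates R X + t. Camera axes: x right, y down, z forward; pixel columns grow to the right and rows downward; lengths in m; the calibration is good to about 2 mm. A picture is of the moment at which its call begins. calibration takes no time and is no camera call.
- finish_job(): hands the job in; it is judged then, once.
The state is a dict: "time": time; "joint_pos": joint angles; "qvel": joint speeds; "joint_torque": joint torques, N m; "ee_pos": TCP position; "ee_rot": TCP orientation; "ft_force": force on the tool from outside, world axes, zero at the start; "wrist_torque": the same for the moment, N m; "grip_width": opening from 0.0 (shut) to 1.0 (fully open); "gripper_force": force on a finger pad.
Only numpy, scipy, OpenCV 4.12 (cv2) and the standard library are available. Lean on these libraries where they do the work, as an engineer would, in place of code of your own. Each camera call takes 0.05 s, during which the arm holds its last target. There are 200 camera calls.

## Working session

There is one attempt and no reset: what is moved stays moved. The work goes in short steps, Python scripts to look and compute and a shell command to move; the robot and the scene stay as the last step left them, time stands still between calls to the robot, and variables do not carry over. Pictures are saved under pics/ and viewed, at most 14 in all, crops included, and the job is handed in when it is done.

```bash
ls; mkdir -p pics; python3 - <<'E'
from bench import *
import cv2
for n in("scene","top"):
    im=read_camera(n); cv2.imwrite(f"pics/{n}0.png",im[:,:,::-1]); c=calibration(n); print(n,c)
print(get_state())
E
```

```text
pics
scene {'K': array([[411.47953917,   0.        , 279.07501933],
       [  0.        , 411.47953917, 208.1744236 ],
       [  0.        ,   0.        ,   1.        ]]), 'R': array([[ 0.54473272,  0.83860666,  0.00226585],
       [ 0.55764178, -0.36020605, -0.7478551 ],
       [-0.62634009,  0.40864467, -0.66385813]]), 't': array([-0.32209726, -0.25850357,  1.61033953])}
top {'K': array([[527.94448918,   0.        , 277.34088123],
       [  0.        , 527.94448918, 198.14850412],
       [  0.        ,   0.        ,   1.        ]]), 'R': array([[ 0.02725713, -0.99943256,  0.01978906],
       [-0.99479225, -0.0290649 , -0.09769143],
       [ 0.09821116, -0.01702322, -0.99501999]]), 't': array([-0.02007116,  0.56245936,  1.78110898])}
{'time': 0.1, 'joint_pos': array([ 1.23789323e+00,  8.78815893e-02,  1.37209519e+00,  1.02287215e-05,
        1.68360762e+00, -1.03100513e-01]), 'qvel': array([-0.00058189, -0.00034602, -0.00409657,  0.00048271, -0.00014422,
        0.00067754]), 'joint_torque': array([ 2.16914574e-03, -3.41253233e+01, -3.03302300e+01,  7.21698208e-02,
        3.04112595e-02, -1.10216604e-04]), 'ee_pos': array([0.12512738, 0.53508999, 0.21542496]), 'ee_rot': array([-2.20348741e-04,  1.14648009e-01,  9.93405679e-01, -9.71203204e-04]), 'ft_force': array([ 0.19267492, -0.21148434, -0.35635156]), 'wrist_torque': array([0.02069128, 0.04813053, 0.05217424]), 'gripper_force': 0.0, 'grip_width': 1.0002466169473327}
```

View pics/top0.png

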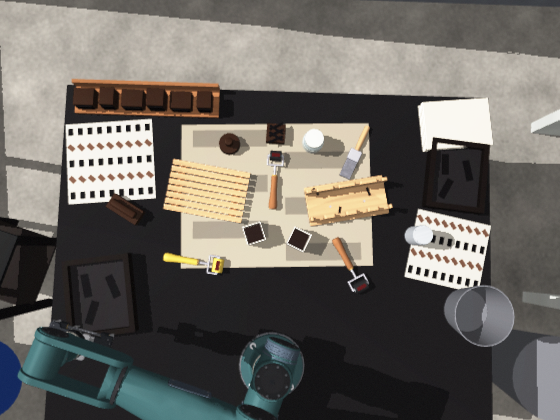

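View pics/scene0.png

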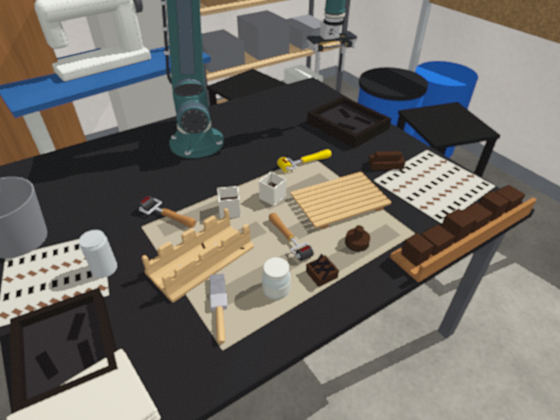

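Top view: dark-drummed rollers at A (276,158) drum/(274,190) handle and B (358,284) drum/(343,252) handle. The yellow look-alike is at (205,262), and the brush at (355,150) also resembles a roller. Pots are at (254,233) and (299,239), the stand at (347,200), and the board at (207,190). I choose A and B, and check them in a close crop.

```bash
cat > h.py <<'E'
from bench import *
import numpy as np, cv2
from scipy.spatial.transform import Rotation as Ro
def w2p(n,X):
    c=calibration(n); q=c["K"]@(c["R"]@np.asarray(X,float)+c["t"]); return q[:2]/q[2]
def p2w(n,uv,z):
    c=calibration(n); d=c["R"].T@np.linalg.solve(c["K"],[uv[0],uv[1],1.]); o=-c["R"].T@c["t"]
    return o+d*(z-o[2])/d[2]
def tri(uvt,uvs):
    A=[];b=[]
    for n,uv in(("top",uvt),("scene",uvs)):
        c=calibration(n); d=c["R"].T@np.linalg.solve(c["K"],[uv[0],uv[1],1.]); d/=np.linalg.norm(d); o=-c["R"].T@c["t"]
        P=np.eye(3)-np.outer(d,d); A.append(P); b.append(P@o)
    return np.linalg.lstsq(np.vstack(A),np.hstack(b),rcond=None)[0]
def crop(n,x,y,w,h,s,name):
    im=read_camera(n); c=cv2.resize(im[y:y+h,x:x+w],None,fx=s,fy=s,interpolation=cv2.INTER_CUBIC)
    for i in range(0,w,20): cv2.putText(c,str(x+i),(int(i*s),8),0,.3,(255,0,0)); cv2.line(c,(int(i*s),0),(int(i*s),4),(255,0,0))
    for j in range(0,h,20): cv2.putText(c,str(y+j),(0,int(j*s)+4),0,.3,(255,0,0))
    cv2.imwrite(f"pics/{name}.png",c[:,:,::-1])
E
python3 - <<'E'
from h import *
crop("top",230,140,170,155,4.0 if 0 else 3.85,"c1")
crop("scene",130,170,190,140,4,"c2")
E
```

```text
(no output)
```

View pics/c1.png

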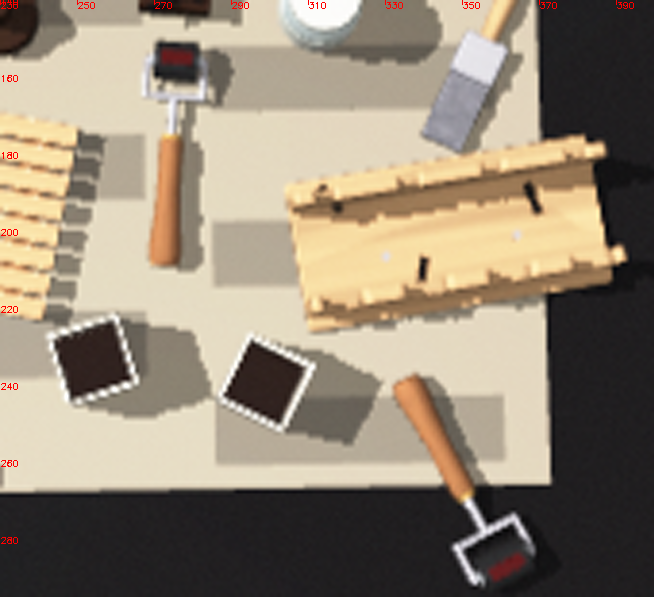

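View pics/c2.png

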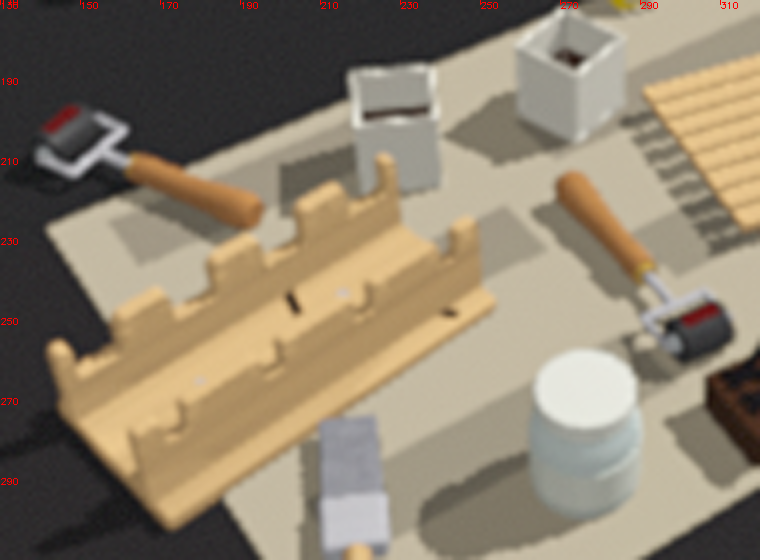

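Roller A points away from the robot, its drum at top pixel (276,156) and its butt at (272,208). Roller B points toward the robot, with butt at (335,240) and drum at (359,284). Both have black drums with a red tag and orange handles, so they are real. The narrow-notch neck rail is the far one, beside the brush, so the stand's +x points away from the robot. Next I measure everything.

```bash
cat > meas.py <<'E'
from h import *
def handles(im):
    hsv=cv2.cvtColor(im,cv2.COLOR_RGB2HSV); m=cv2.inRange(hsv,(5,120,80),(16,255,255)); out=[]
    n,l,s,c=cv2.connectedComponentsWithStats(m)
    for i in range(1,n):
        if s[i,4]<100 or not(120<s[i,1]+s[i,3]/2<300 and 160<c[i][0]<410): continue
        ys,xs=np.where(l==i); P=np.array([p2w("top",(x,y),.015)[:2] for x,y in zip(xs,ys)])
        mu=P.mean(0); d=np.linalg.svd(P-mu)[2][0]; t=(P-mu)@d; out.append((s[i,4],c[i],mu,d,t.min(),t.max()))
    return out
def pots(im):
    hsv=cv2.cvtColor(im,cv2.COLOR_RGB2HSV); m=cv2.inRange(hsv,(0,0,200),(179,28,255))
    cs,_=cv2.findContours(m,cv2.RETR_EXTERNAL,cv2.CHAIN_APPROX_NONE); out=[]
    for c in cs:
        (u,v),(w,h),a=cv2.minAreaRect(c)
        if min(w,h)>14 and max(w,h)<30: out.append(((u,v),(w,h),a,p2w("top",(u,v),.072)))
    return out
E
python3 - <<'E'
from meas import *
np.set_printoptions(precision=4,suppress=True)
im=read_camera("top")
for o in handles(im): print("H",*o)
for o in pots(im): print("P",*o)
def rect(n,l): 
    for z in(.072,): 
        P=np.array([p2w("top",(230+x/3.85,140+y/3.85),z)[:2] for x,y in l]); print(n,P.mean(0),[np.linalg.norm(P[i]-P[i-1]) for i in range(4)],np.degrees(np.arctan2(*(P[1]-P[0])[::-1])))
rect("potL",[(49,355),(116,315),(138,381),(72,404)]); rect("potR",[(251,335),(315,366),(283,430),(220,397)])
hsv=cv2.cvtColor(im,cv2.COLOR_RGB2HSV); m=cv2.inRange(hsv,(12,70,120),(25,255,255)); n,l,s,c=cv2.connectedComponentsWithStats(m)
print([(s[i],c[i]) for i in range(1,n) if s[i,4]>150])
c=calibration("top"); print("cam",-c["R"].T@c["t"])
crop("top",300,170,96,62,8.2,"stand"); crop("top",155,150,110,85,7,"board")
E
```

```text
H 200 [272.9  193.01] [0.5815 0.0114] [-0.9996  0.0291] -0.05974368207137934 0.05227088830028471
H 217 [342.0968 252.424 ] [ 0.3839 -0.2312] [-0.8781 -0.4785] -0.053275770805663064 0.06063889858748755
P (208.7698211669922, 263.3943176269531) (17.753128051757812, 19.16600799560547) 10.619654655456543 [0.336  0.2165 0.072 ]
P (298.6000061035156, 238.80001831054688) (19.677398681640625, 19.677398681640625) 26.56505012512207 [ 0.425  -0.0777  0.072 ]
P (272.3206787109375, 162.4517059326172) (17.854778289794922, 15.031232833862305) 41.633541107177734 [0.6785 0.0167 0.072 ]
P (312.5, 138.0) (18.0, 21.0) 90.0 [ 0.7664 -0.1168  0.072 ]
potL [0.4352 0.0695] [np.float64(0.046567622903065216), np.float64(0.06714345755163194), np.float64(0.05996665946300869), np.float64(0.06001983019232717)] -57.486035162606754
potR [ 0.4237 -0.0804] [np.float64(0.0597774180869477), np.float64(0.06132333598111029), np.float64(0.061649643333834284), np.float64(0.06111463997744874)] -114.2464409365804
[(array([ 72,  79, 147,   8, 568], dtype=int32), array([145.0757,  82.5757])), (array([104, 111,  70,   5, 165], dtype=int32), array([138.8182, 113.1758])), (array([ 163,  159,   88,   64, 3907], dtype=int32), array([206.6043, 190.3289])), (array([268, 175,   9,  34, 202], dtype=int32), array([272.3515, 192.4851])), (array([ 304,  175,   89,   51, 3044], dtype=int32), array([346.2806, 200.3499])), (array([332, 237,  21,  33, 218], dtype=int32), array([341.5596, 252.4725]))]
cam [0.3852 0.0266 1.8276]
```

View pics/stand.png

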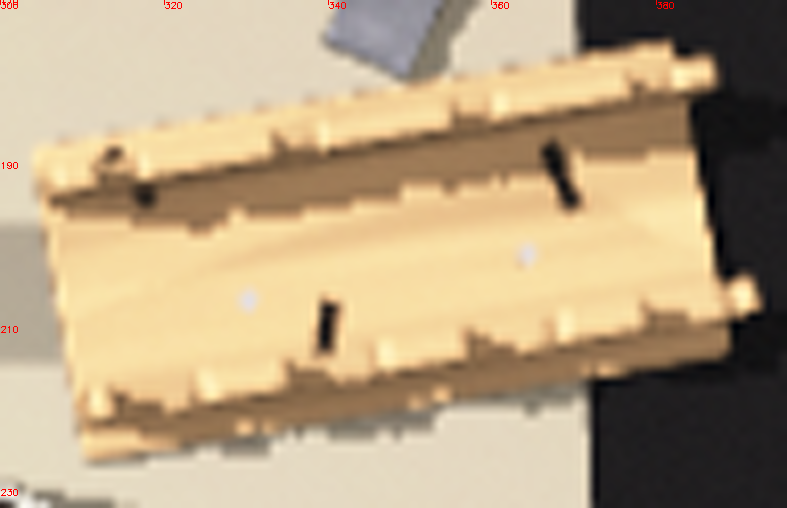

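View pics/board.png

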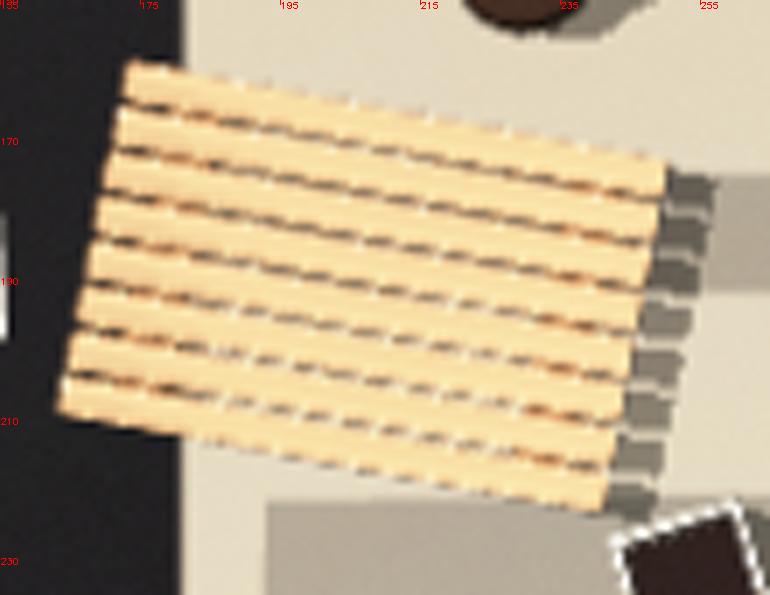

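The neck rail runs from top pixel (304.6,190.5) to (387.4,178.8). The handle rail's end posts are at (312.4,219) and (390.6,206.3). The board's corners are at (173.3,158.6), (250.4,172.9), (241,223.1) and (163.3,208.9).

```bash
cat > plan.py <<'E'
from h import *
import json,os
def cur():
    s=get_state(); q=s["ee_rot"]; return np.array(s["ee_pos"]),Ro.from_quat([q[1],q[2],q[3],q[0]])
def down(h):  # tool z down, tool x heading h (deg)
    h=np.radians(h); x=np.array([np.cos(h),np.sin(h),0]); z=np.array([0,0,-1.]); return Ro.from_matrix(np.c_[x,np.cross(z,x),z])
def log():
    s=get_state(); open("log.jsonl","a").write(json.dumps([list(map(float,s[k])) for k in("joint_pos","ee_pos","ee_rot")])+"\n")
def plan(ways,p=None,R=None):
    if p is None: log(); p,R=cur(); s=get_state(); print("t %.1f pos %s q %s grip %.2f F %s"%(s["time"],p.round(4),s["joint_pos"].round(2),s["grip_width"],s["gripper_force"].round(1) if hasattr(s["gripper_force"],"round") else s["gripper_force"]))
    for tp,tR in ways:
        tp=np.asarray(tp,float); print("->",tp.round(4))
        for _ in range(9):
            d=R.inv().apply(tp-p)/.15; r=(R.inv()*tR).as_rotvec()/(np.pi/4); m=max(abs(d).max(),abs(r).max())
            D,RR=np.linalg.norm(d)*.15,np.linalg.norm(r)*45
            f=min(1,.99/max(m,1e-9),8*.05/max(D,1e-9),8*8.59/max(RR,1e-9)); f=f if f==1 else f
            dd,rr=(d*f).round(3),(r*f).round(3)
            print("  ",*dd,*rr," rows>=%.1f"%max(D*f/.05,RR*f/8.59))
            p=p+R.apply(dd*.15); R=R*Ro.from_rotvec(rr*np.pi/4)
            if f==1: break
E
python3 - <<'E'
from plan import *
np.set_printoptions(precision=4,suppress=True)
P=[];S=[(.038,.139),(.038,-.139),(-.055,.1335),(-.055,-.1335)]
for (x,y),z in zip([(38,168),(717,72),(102,402),(743,298)],(.08,.08,.078,.078)): P.append(p2w("top",(300+x/8.2,170+y/8.2),z)[:2])
T=[tri((300+a/8.2,170+b/8.2),(130+c/4,170+d/4)) for a,b,c,d in((55,170,466,222),(698,75,145,432),(102,402,385,157),(743,298,62,347))]; print("tri",np.array(T))
def fit(S,P):
    S,P=np.array(S),np.array(P); a=S-S.mean(0);b=P-P.mean(0); th=np.arctan2((a[:,0]*b[:,1]-a[:,1]*b[:,0]).sum(),(a*b).sum()); c,s=np.cos(th),np.sin(th); M=np.array([[c,-s],[s,c]]); o=P.mean(0)-M@S.mean(0); print("fit",o,np.degrees(th),"res mm",(P-o-S@M.T)*1000); return o,th,M
o,th,M=fit(S,P)
S2=[(.038,.1335),(.038,-.1335),(-.055,.1335),(-.055,-.1335)]; fit(S2,np.array(T)[:,:2])
print("rests",[o+M@[0,y] for y in(.111,.037,-.037,-.111)])
B=[p2w("top",(155+x/7,150+y/7),.026)[:2] for x,y in((128,60),(668,160),(602,512),(58,412))]
fit([(.088,.135),(.088,-.135),(-.088,-.135),(-.088,.135)],B)
plan([((.6237,.0102,.2),down(178.3)),((.6237,.0102,.014),down(178.3))])
E
```

```text
tri [[ 0.585  -0.1026  0.0752]
 [ 0.6341 -0.363   0.0709]
 [ 0.4922 -0.1211  0.0754]
 [ 0.5421 -0.382   0.0743]]
fit [ 0.5715 -0.2405] 10.4642164582942 res mm [[ 2.3299  3.329 ]
 [-0.4749 -0.2589]
 [-1.5903 -2.5763]
 [-0.2646 -0.4938]]
fit [ 0.5717 -0.2406] 10.826392784975758 res mm [[ 1.0826 -0.2473]
 [-0.0177  1.5492]
 [-0.4023 -1.3097]
 [-0.6626  0.0077]]
rests [array([ 0.5514, -0.1314]), array([ 0.5648, -0.2041]), array([ 0.5782, -0.2769]), array([ 0.5917, -0.3497])]
fit [0.5814 0.2373] -8.749878352626103 res mm [[ 0.3643  0.2265]
 [-0.1675  0.3451]
 [-0.1573  0.0939]
 [-0.0396 -0.6655]]
t 0.3 pos [0.1253 0.5354 0.2162] q [ 1.24  0.09  1.37 -0.    1.68 -0.1 ] grip 1.00 F 0.0
-> [0.6237 0.0102 0.2   ]
   -0.99 -0.651 0.027 -0.0 -0.0 -0.063  rows>=3.6
   -0.99 -0.724 0.028 -0.0 -0.0 -0.065  rows>=3.7
   -0.99 -0.804 0.029 -0.0 -0.0 -0.067  rows>=3.8
   -0.846 -0.765 0.025 -0.001 -0.0 -0.06  rows>=3.4
-> [0.6237 0.0102 0.014 ]
   -0.0 -0.0 0.99 0.0 -0.0 0.0  rows>=3.0
   -0.0 -0.0 0.25 0.0 -0.0 0.0  rows>=0.8
```

```bash
for k in 1; do
python3 -m pendant '[[[60,-0.99,-0.65,0,0,0,-0.063],[60,-0.99,-0.65,0,0,0,-0.063],[60,-0.99,-0.65,0,0,0,-0.063],[60,-0.99,-0.65,0,0,0,-0.063]]]'
python3 -m pendant '[[[60,-0.99,-0.72,0,0,0,-0.065],[60,-0.99,-0.72,0,0,0,-0.065],[60,-0.99,-0.72,0,0,0,-0.065],[60,-0.99,-0.72,0,0,0,-0.065]]]'
python3 -m pendant '[[[60,-0.99,-0.8,0,0,0,-0.067],[60,-0.99,-0.8,0,0,0,-0.067],[60,-0.99,-0.8,0,0,0,-0.067],[60,-0.99,-0.8,0,0,0,-0.067]]]'
python3 -m pendant '[[[60,-0.846,-0.765,0,0,0,-0.06],[60,-0.846,-0.765,0,0,0,-0.06],[60,-0.846,-0.765,0,0,0,-0.06],[60,-0.846,-0.765,0,0,0,-0.06],[60,-0.846,-0.765,0,0,0,-0.06],[60,-0.846,-0.765,0,0,0,-0.06]]]'
done; python3 -c "
from plan import *
plan([((.6237,.0102,.07),down(178.3)),((.6237,.0102,.014),down(178.3))])"
```

```text
time: 0.75
ee_pos: [0.2494, 0.4045, 0.2167]
ee_rot: [0.001, 0.091, 0.996, -0.0]
ft_force: [0.5, 0.1, 0.1]
grip_width: 0.699
gripper_force: 0.0
time: 1.15
ee_pos: [0.376, 0.2716, 0.2167]
ee_rot: [0.001, 0.066, 0.998, -0.0]
ft_force: [-0.6, -0.2, -0.7]
grip_width: 0.639
gripper_force: 0.0
time: 1.55
ee_pos: [0.5076, 0.1335, 0.2165]
ee_rot: [0.0, 0.039, 0.999, -0.0]
ft_force: [-0.3, 1.6, -0.3]
grip_width: 0.639
gripper_force: 0.0
time: 2.15
ee_pos: [0.6237, 0.0118, 0.216]
ee_rot: [-0.001, 0.015, 1.0, 0.0]
ft_force: [-0.4, 0.6, -0.2]
grip_width: 0.636
gripper_force: 0.0
t 2.1 pos [0.6237 0.0118 0.216 ] q [-0.07  0.25  1.18  0.    1.71 -1.61] grip 0.64 F 0.0
-> [0.6237 0.0102 0.07  ]
   -0.002 -0.011 0.973 0.001 -0.002 -0.0  rows>=2.9
-> [0.6237 0.0102 0.014 ]
   0.0 -0.0 0.374 -0.0 0.0 -0.0  rows>=1.1
```

```bash
python3 -m pendant '[[[60,-0.002,-0.01,0.35,0,0,0],[60,-0.002,-0.01,0.7,0,0,0],[60,-0.002,-0.01,0.97,0,0,0],[60,-0.002,-0.01,0.97,0,0,0]]]'
python3 -m pendant '[[[60,0,0,0.2,0,0,0],[60,0,0,0.3,0,0,0],[60,0,0,0.375,0,0,0],[60,0,0,0.375,0,0,0],[10,0,0,0.375,0,0,0],[10,0,0,0.375,0,0,0],[10,0,0,0.375,0,0,0],[10,0,0,0.375,0,0,0]]]'
python3 -m pendant '[[[10,0,0,0,0,0,0],[10,0,0,0,0,0,0],[10,0,0,0,0,0,0],[10,0,0,-0.3,0,0,0],[10,0,0,-0.6,0,0,0],[10,0,0,-0.8,0,0,0],[10,0,0,-0.8,0,0,0]]]'
python3 -c "
from plan import *
plan([((.551,-.1315,.15),down(188.9)),((.551,-.1315,.085),down(188.9))])
im=read_camera('top')
crop('top',250,140,110,90,6,'g1')"
```

```text
time: 2.55
ee_pos: [0.6175, 0.0123, 0.063]
ee_rot: [-0.008, 0.014, 1.0, 0.001]
ft_force: [-0.4, 0.2, -0.5]
grip_width: 0.634
gripper_force: 0.0
time: 3.35
ee_pos: [0.6247, 0.0101, 0.0156]
ee_rot: [0.001, 0.015, 1.0, 0.0]
ft_force: [0.1, -1.0, -0.2]
grip_width: 0.339
gripper_force: 0.0
time: 4.05
ee_pos: [0.6273, 0.01, 0.141]
ee_rot: [0.006, 0.015, 1.0, -0.0]
ft_force: [0.4, 0.3, -0.5]
grip_width: 0.226
gripper_force: 30.0
t 4.0 pos [0.6273 0.01   0.141 ] q [-0.07  0.27  1.3   0.    1.55 -1.62] grip 0.23 F 29.989144206047058
-> [ 0.551  -0.1315  0.15  ]
   0.48 -0.958 -0.065 -0.002 0.014 -0.235  rows>=3.2
-> [ 0.551  -0.1315  0.085 ]
   0.0 -0.0 0.433 0.0 0.0 -0.0  rows>=1.3
```

View pics/g1.png

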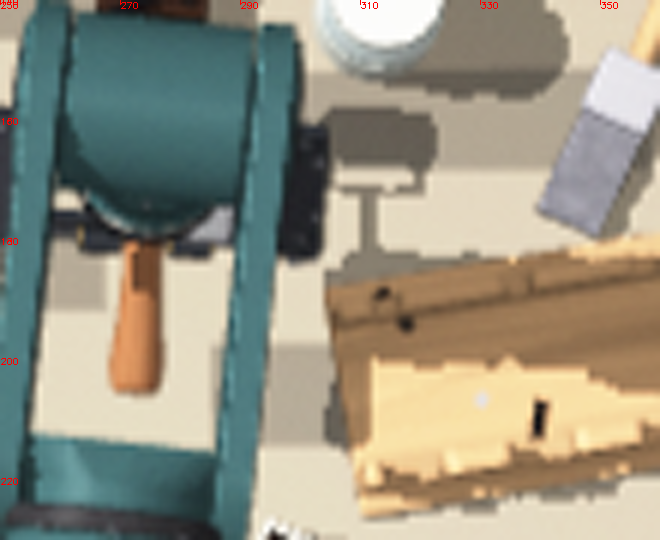

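Gripped (opening 21 mm ≈ 22 mm handle); the crop shows the handle held, with its butt at about (272,205). Next I carry it to rest_1.

```bash
python3 -m pendant '[[[10,0.24,-0.48,-0.06,0,0.014,-0.12],[10,0.48,-0.958,-0.06,0,0.014,-0.235],[10,0.48,-0.958,-0.06,0,0.014,-0.235],[10,0.48,-0.958,-0.06,0,0.014,-0.235],[10,0.48,-0.958,-0.06,0,0.014,-0.235],[10,0.48,-0.958,-0.06,0,0.014,-0.235],[10,0.48,-0.958,-0.06,0,0.014,-0.235]]]'
python3 -c "
from plan import *
plan([((.551,-.1315,.095),down(190.7)),((.551,-.1315,.061),down(190.7))])
p,R=cur();print(R.as_matrix()[:,0],R.as_matrix()[:,2])"
```

```text
time: 4.85
ee_pos: [0.5482, -0.1298, 0.1426]
ee_rot: [-0.006, -0.078, 0.997, 0.001]
ft_force: [-0.3, -0.2, -1.8]
grip_width: 0.226
gripper_force: 30.0
t 4.8 pos [ 0.5482 -0.1298  0.1426] q [-0.33  0.15  1.45 -0.    1.56 -2.06] grip 0.23 F 29.988743662834167
-> [ 0.551  -0.1315  0.095 ]
   -0.02 -0.015 0.317 0.004 -0.015 -0.038  rows>=1.0
-> [ 0.551  -0.1315  0.061 ]
   -0.0 0.0 0.227 -0.0 -0.0 0.0  rows>=0.7
[-0.98763938 -0.1562762   0.01209138] [-1.23517519e-02  6.95033787e-04 -9.99923473e-01]
```

```bash
python3 -m pendant '[[[10,-0.02,-0.015,0.1,0.004,-0.015,-0.038],[10,-0.02,-0.015,0.2,0.004,-0.015,-0.038],[10,-0.02,-0.015,0.3,0.004,-0.015,-0.038],[10,-0.02,-0.015,0.3,0.004,-0.015,-0.038],[10,-0.02,-0.015,0.3,0.004,-0.015,-0.038]]]'
python3 -c "
from plan import *
plan([((.551,-.1315,.095),down(190.7)),((.551,-.1315,.061),down(190.7))])
crop('scene',130,170,190,140,4,'s1')"
```

```text
time: 5.35
ee_pos: [0.5504, -0.1326, 0.0978]
ee_rot: [-0.0, -0.092, 0.996, -0.001]
ft_force: [-0.1, -0.4, -1.2]
grip_width: 0.224
gripper_force: 30.0
t 5.3 pos [ 0.5504 -0.1326  0.0978] q [-0.34  0.18  1.51 -0.    1.46 -2.09] grip 0.22 F 29.987711012363434
-> [ 0.551  -0.1315  0.095 ]
   -0.005 0.007 0.019 -0.001 -0.001 -0.002  rows>=0.1
-> [ 0.551  -0.1315  0.061 ]
   -0.0 -0.0 0.226 -0.0 0.0 0.0  rows>=0.7
```

View pics/s1.png

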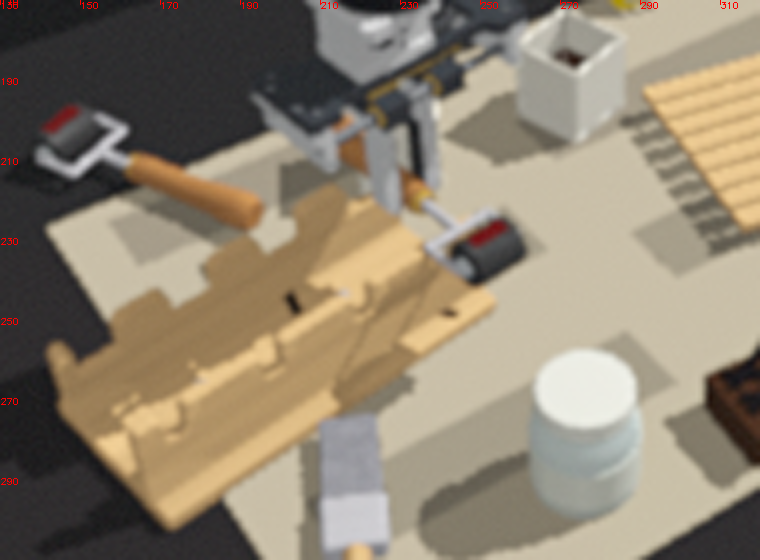

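The scene crop shows the roller level in the hand, neck at about scene (237,221) above the leftmost notch. Now I lower it.

```bash
python3 -m pendant '[[[10,-0.003,0.007,0.08,0,0,0],[10,-0.003,0.007,0.15,0,0,0],[10,-0.003,0.007,0.2,0,0,0],[10,-0.003,0.007,0.235,0,0,0],[10,-0.003,0.007,0.235,0,0,0],[10,-0.003,0.007,0.235,0,0,0]]]'
python3 -c "
from plan import *
plan([((.551,-.1315,.061),down(190.7))])"
```

```text
time: 6.0
ee_pos: [0.5512, -0.1322, 0.0634]
ee_rot: [0.001, -0.092, 0.996, -0.001]
ft_force: [-0.5, -0.7, -1.8]
grip_width: 0.224
gripper_force: 30.0
t 6.0 pos [ 0.5512 -0.1322  0.0634] q [-0.33  0.2   1.55 -0.    1.39 -2.09] grip 0.22 F 29.98752772808075
-> [ 0.551  -0.1315  0.061 ]
   0.0 0.005 0.016 -0.002 0.001 -0.002  rows>=0.0
```

```bash
python3 -m pendant '[[[10,0,0,0.012,0,0,0],[40,0,0,0.012,0,0,0],[40,0,0,0.012,0,0,0],[40,0,0,0.012,0,0,0],[40,0,0,0.012,0,0,0],[40,0,0,0,0,0,0],[40,0,0,-0.3,0,0,0],[40,0,0,-0.6,0,0,0]]]'
python3 -m pendant '[[[60,-0.1,0,-0.5,0,0,0],[60,-0.1,0,-0.5,0,0,0],[60,-0.1,0.95,-0.5,0,0,0],[60,-0.1,0.95,-0.5,0,0,0],[60,-0.1,0.95,-0.5,0,0,0]]]'
python3 -c "
from meas import *
from plan import *
for o in handles(read_camera('top')): print('H',*o)
crop('scene',130,170,190,140,4,'s2')
plan([((.3469,-.2514,.2),down(28.6))])"
```

```text
time: 6.8
ee_pos: [0.5496, -0.1315, 0.1526]
ee_rot: [-0.002, -0.092, 0.996, 0.0]
ft_force: [-0.1, -1.0, 0.3]
grip_width: 0.426
gripper_force: 0.0
time: 7.3
ee_pos: [0.5391, 0.0127, 0.2288]
ee_rot: [0.001, -0.092, 0.996, -0.001]
ft_force: [0.2, 1.1, -0.4]
grip_width: 0.639
gripper_force: 0.0
H 237 [317.15611814 213.51898734] [ 0.51492381 -0.14300778] [-0.98501413 -0.17247366] -0.0604894957860516 0.05464195226779507
H 219 [342.15981735 252.55707763] [ 0.38345486 -0.23138498] [-0.87836992 -0.47798146] -0.05376870607537152 0.060142634769888875
t 7.4 pos [0.5385 0.0155 0.2289] q [-0.08  0.06  1.38  0.    1.7  -1.84] grip 0.64 F 0.0
-> [ 0.3469 -0.2514  0.2   ]
   0.437 -0.413 0.052 0.001 0.0 0.99  rows>=5.2
   0.022 -0.601 0.053 0.001 0.0 0.99  rows>=5.2
   -0.405 -0.443 0.053 0.001 0.0 0.99  rows>=5.2
   -0.387 -0.02 0.034 0.001 0.0 0.638  rows>=3.3
```

View pics/s2.png

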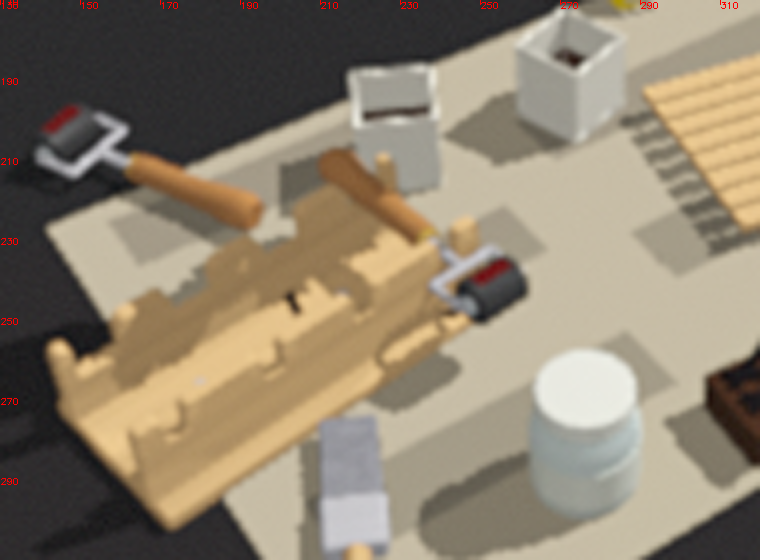

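Roller A is seated in the left notch pair, drum hanging clear at scene (253,242). Now roller B.

```bash
python3 -m pendant '[[[60,0.437,-0.413,0,0,0,0.99],[60,0.437,-0.413,0,0,0,0.99],[60,0.437,-0.413,0,0,0,0.99],[60,0.437,-0.413,0,0,0,0.99],[60,0.437,-0.413,0,0,0,0.99],[60,0.437,-0.413,0,0,0,0.99]]]'
python3 -m pendant '[[[60,0.02,-0.6,0,0,0,0.99],[60,0.02,-0.6,0,0,0,0.99],[60,0.02,-0.6,0,0,0,0.99],[60,0.02,-0.6,0,0,0,0.99],[60,0.02,-0.6,0,0,0,0.99],[60,0.02,-0.6,0,0,0,0.99]]]'
python3 -m pendant '[[[60,-0.4,-0.44,0,0,0,0.99],[60,-0.4,-0.44,0,0,0,0.99],[60,-0.4,-0.44,0,0,0,0.99],[60,-0.4,-0.44,0,0,0,0.99],[60,-0.4,-0.44,0,0,0,0.99],[60,-0.4,-0.44,0,0,0,0.99]]]'
python3 -m pendant '[[[60,-0.387,-0.02,0,0,0,0.638],[60,-0.387,-0.02,0,0,0,0.638],[60,-0.387,-0.02,0,0,0,0.638],[60,-0.387,-0.02,0,0,0,0.638],[60,-0.387,-0.02,0,0,0,0.638],[60,-0.387,-0.02,0,0,0,0.638]]]'
python3 -c "
from plan import *
plan([((.3464,-.2515,.08),down(28.6)),((.3464,-.2515,.013),down(28.6))])"
```

```text
time: 8.0
ee_pos: [0.4864, -0.0629, 0.2283]
ee_rot: [0.001, 0.293, 0.956, -0.001]
ft_force: [-0.5, -0.1, -0.7]
grip_width: 0.637
gripper_force: 0.0
time: 8.6
ee_pos: [0.4336, -0.1355, 0.2284]
ee_rot: [0.001, 0.633, 0.774, -0.0]
ft_force: [-0.5, 0.4, -0.6]
grip_width: 0.638
gripper_force: 0.0
time: 9.2
ee_pos: [0.3808, -0.2072, 0.2284]
ee_rot: [0.001, 0.879, 0.478, 0.0]
ft_force: [0.3, 0.3, -0.2]
grip_width: 0.641
gripper_force: 0.0
time: 9.8
ee_pos: [0.3468, -0.2539, 0.2284]
ee_rot: [0.001, 0.969, 0.246, 0.0]
ft_force: [-1.1, -0.6, -0.9]
grip_width: 0.639
gripper_force: 0.0
t 9.8 pos [ 0.3468 -0.2539  0.2284] q [-0.76 -0.19  1.61 -0.    1.72  0.31] grip 0.64 F 0.0
-> [ 0.3464 -0.2515  0.08  ]
   0.005 -0.017 0.989 0.003 -0.0 -0.003  rows>=3.0
-> [ 0.3464 -0.2515  0.013 ]
   0.0 0.0 0.447 -0.0 -0.0 0.0  rows>=1.3
```

```bash
python3 -m pendant '[[[60,0.005,-0.017,0.35,0,0,0],[60,0.005,-0.017,0.7,0,0,0],[60,0.005,-0.017,0.99,0,0,0],[60,0.005,-0.017,0.99,0,0,0],[60,0.005,-0.017,0.99,0,0,0]]]'
python3 -m pendant '[[[60,0,0,0.2,0,0,0],[60,0,0,0.35,0,0,0],[60,0,0,0.44,0,0,0],[60,0,0,0.44,0,0,0],[10,0,0,0.44,0,0,0],[10,0,0,0.44,0,0,0],[10,0,0,0.44,0,0,0],[10,0,0,0.44,0,0,0]]]'
python3 -m pendant '[[[10,0,0,0,0,0,0],[10,0,0,0,0,0,0],[10,0,0,0,0,0,0],[10,0,0,-0.3,0,0,0],[10,0,0,-0.6,0,0,0],[10,0,0,-0.9,0,0,0],[10,0,0,-0.9,0,0,0]]]'
python3 -c "
from plan import *
plan([((.43,-.26,.17),down(140)),((.5785,-.277,.15),down(190.7)),((.5785,-.277,.1),down(190.7))])"
```

```text
time: 10.3
ee_pos: [0.3464, -0.2513, 0.0802]
ee_rot: [0.0, 0.97, 0.245, 0.0]
ft_force: [0.3, -0.2, 0.3]
grip_width: 0.634
gripper_force: 0.0
time: 11.1
ee_pos: [0.347, -0.2522, 0.0149]
ee_rot: [0.002, 0.97, 0.244, 0.001]
ft_force: [-0.1, 0.1, 0.1]
grip_width: 0.336
gripper_force: 0.0
time: 11.8
ee_pos: [0.3492, -0.2541, 0.1557]
ee_rot: [0.007, 0.97, 0.244, 0.004]
ft_force: [0.6, -1.0, -1.4]
grip_width: 0.22
gripper_force: 30.0
t 11.8 pos [ 0.3492 -0.2541  0.1557] q [-0.76 -0.17  1.74 -0.    1.56  0.32] grip 0.22 F 29.954828917980194
-> [ 0.43 -0.26  0.17]
   0.182 0.116 -0.035 0.007 0.006 -0.99  rows>=5.2
   0.048 0.21 -0.036 0.007 0.006 -0.99  rows>=5.2
   -0.057 0.094 -0.019 0.004 0.003 -0.504  rows>=2.6
-> [ 0.5785 -0.277   0.15  ]
   -0.73 0.483 0.117 0.0 0.0 -0.99  rows>=5.2
   -0.118 -0.024 0.016 0.0 0.0 -0.136  rows>=0.7
-> [ 0.5785 -0.277   0.1   ]
   -0.0 0.0 0.334 0.0 0.0 -0.0  rows>=1.0
```

```bash
python3 -m pendant '[[[10,0.18,0.116,-0.1,0,0,-0.99],[10,0.18,0.116,-0.1,0,0,-0.99],[10,0.18,0.116,-0.1,0,0,-0.99],[10,0.18,0.116,-0.1,0,0,-0.99],[10,0.18,0.116,-0.1,0,0,-0.99],[10,0.18,0.116,-0.1,0,0,-0.99]]]'
python3 -m pendant '[[[10,0.048,0.21,-0.03,0,0,-0.99],[10,0.048,0.21,-0.03,0,0,-0.99],[10,0.048,0.21,-0.03,0,0,-0.99],[10,0.048,0.21,-0.03,0,0,-0.99],[10,0.048,0.21,-0.03,0,0,-0.99],[10,0.048,0.21,-0.03,0,0,-0.99]]]'
python3 -m pendant '[[[10,-0.057,0.094,-0.03,0,0,-0.504],[10,-0.057,0.094,-0.03,0,0,-0.504],[10,-0.057,0.094,-0.03,0,0,-0.504],[10,-0.057,0.094,-0.03,0,0,-0.504]]]'
python3 -m pendant '[[[10,-0.73,0.483,0.05,0,0,-0.99],[10,-0.73,0.483,0.05,0,0,-0.99],[10,-0.73,0.483,0.05,0,0,-0.99],[10,-0.73,0.483,0.05,0,0,-0.99],[10,-0.73,0.483,0.05,0,0,-0.99],[10,-0.73,0.483,0.05,0,0,-0.99]]]'
python3 -m pendant '[[[10,-0.118,-0.024,0,0,0,-0.136],[10,-0.118,-0.024,0,0,0,-0.136],[10,-0.118,-0.024,0,0,0,-0.136],[10,-0.118,-0.024,0,0,0,-0.136],[10,-0.118,-0.024,0,0,0,-0.136]]]'
python3 -c "
from plan import *
plan([((.5785,-.277,.1),down(190.7)),((.5785,-.277,.061),down(190.7))])"
```

```text
time: 12.4
ee_pos: [0.3776, -0.2533, 0.1622]
ee_rot: [-0.001, 0.805, 0.594, -0.0]
ft_force: [-0.4, 0.4, -1.0]
grip_width: 0.223
gripper_force: 30.0
time: 13.0
ee_pos: [0.4101, -0.256, 0.1673]
ee_rot: [-0.0, 0.52, 0.854, -0.0]
ft_force: [-0.1, 0.1, -1.2]
grip_width: 0.226
gripper_force: 30.0
time: 13.4
ee_pos: [0.4268, -0.2573, 0.1723]
ee_rot: [0.0, 0.344, 0.939, -0.0]
ft_force: [0.1, 0.1, -1.7]
grip_width: 0.234
gripper_force: 3.0
time: 14.0
ee_pos: [0.5574, -0.2722, 0.1646]
ee_rot: [-0.0, -0.038, 0.999, -0.0]
ft_force: [0.3, 0.8, -1.1]
grip_width: 0.226
gripper_force: 30.0
time: 14.5
ee_pos: [0.5748, -0.2745, 0.1658]
ee_rot: [0.0, -0.092, 0.996, -0.001]
ft_force: [-0.1, 0.4, -1.1]
grip_width: 0.226
gripper_force: 30.0
t 14.5 pos [ 0.5748 -0.2745  0.1658] q [-0.53  0.29  1.23 -0.    1.62 -2.29] grip 0.23 F 29.98430997133255
-> [ 0.5785 -0.277   0.1   ]
   -0.021 -0.02 0.439 -0.002 0.001 -0.003  rows>=1.3
-> [ 0.5785 -0.277   0.061 ]
   0.0 0.0 0.26 -0.0 -0.0 0.0  rows>=0.8
```

The grip slackened at t=13.4. I check the roller in the hand before lowering.

```bash
python3 -m pendant '[[[10,-0.02,-0.02,0.15,0,0,0],[10,-0.02,-0.02,0.3,0,0,0],[10,-0.02,-0.02,0.42,0,0,0],[10,-0.02,-0.02,0.42,0,0,0],[10,-0.02,-0.02,0.42,0,0,0]]]'
python3 -c "
from meas import *
from plan import *
plan([((.5785,-.277,.061),down(190.7))])
crop('scene',130,170,190,140,4,'s3')
for h,l in((.1,'')):
  import math
  c,s=math.cos(math.radians(10.7)),math.sin(math.radians(10.7))
  for x in(-.095,.018,.038,.058,.09): 
    u=w2p('scene',(.5785+x*c,-.277+x*s,.101)); print(x,u,(u-[130,170])*4,w2p('top',(.5785+x*c,-.277+x*s,.101)))
for o in handles(read_camera('top')): print('H',*o)
"
```

```text
time: 15.0
ee_pos: [0.5787, -0.277, 0.1029]
ee_rot: [0.0, -0.093, 0.996, -0.001]
ft_force: [-0.3, -0.2, -1.2]
grip_width: 0.222
gripper_force: 30.0
t 15.0 pos [ 0.5787 -0.277   0.1029] q [-0.53  0.33  1.31 -0.    1.5  -2.29] grip 0.22 F 29.983458817005157
-> [ 0.5785 -0.277   0.061 ]
   0.001 0.001 0.279 -0.002 0.001 -0.001  rows>=0.8Traceback (most recent call last):
  File "<string>", line 6, in <module>
    for h,l in((.1,'')):
        ^^^
TypeError: cannot unpack non-iterable float object
```

View pics/s3.png

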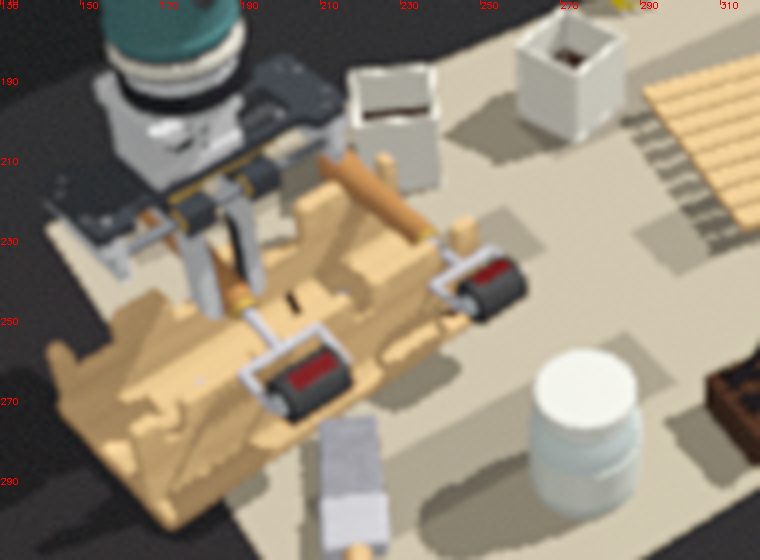

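```bash
python3 -c "
from plan import *
c,s=np.cos(np.radians(10.7)),np.sin(np.radians(10.7))
for n,o in (('B',(.5787,-.277,.102)),('Aseated',(.551,-.1315,.062))):
 for x in(-.095,.018,.058,.09): 
  u=w2p('scene',(o[0]+x*c,o[1]+x*s,o[2])); print(n,x,(u-[130,170])*4)
"
```

```text
B -0.095 [148.0117153  214.51468824]
B 0.018 [243.71047254 302.70743236]
B 0.058 [280.28643249 336.41460234]
B 0.09 [310.66342465 364.40901285]
Aseated -0.095 [329.89082163 158.16216327]
Aseated 0.018 [426.62178934 235.54023519]
Aseated 0.058 [463.34457775 264.91592149]
Aseated 0.09 [493.74024978 289.23035307]
```

The drum sits about 20 crop px lower than a level roller would, so B pitched nose-down by roughly 0.22 rad. I tilt the tool to level it.

```bash
python3 -m pendant '[[[10,0,0,0,0,-0.14,0],[10,0,0,0,0,-0.28,0],[10,0,0,0,0,-0.28,0],[10,0,0,0,0,-0.28,0],[10,0,0,0,0,-0.28,0]]]'
python3 -c "
from plan import *
p,R=cur()
plan([((.5785,-.277,.061),R)])
im=read_camera('scene'); hsv=cv2.cvtColor(im,cv2.COLOR_RGB2HSV)
m=cv2.inRange(hsv,(0,120,60),(4,255,200))|cv2.inRange(hsv,(170,120,60),(179,255,200)); n,l,s,c=cv2.connectedComponentsWithStats(m)
print([(s[i,4],(c[i]-[130,170])*4) for i in range(1,n) if s[i,4]>8])
crop('scene',150,200,120,90,5,'s4')"
```

```text
time: 15.55
ee_pos: [0.5803, -0.2775, 0.1045]
ee_rot: [0.11, -0.093, 0.99, 0.008]
ft_force: [0.4, -0.8, -1.1]
grip_width: 0.227
gripper_force: 30.0
t 15.6 pos [ 0.5803 -0.2775  0.1045] q [-0.62  0.21  1.47  0.16  1.3  -2.41] grip 0.23 F 29.982257187366486
-> [ 0.5785 -0.277   0.061 ]
   0.074 0.007 0.28 0.0 0.0 0.0  rows>=0.9
[(np.int32(29), array([489.93103448, 269.79310345])), (np.int32(48), array([305.91666667, 347.75      ]))]
```

View pics/s4.png

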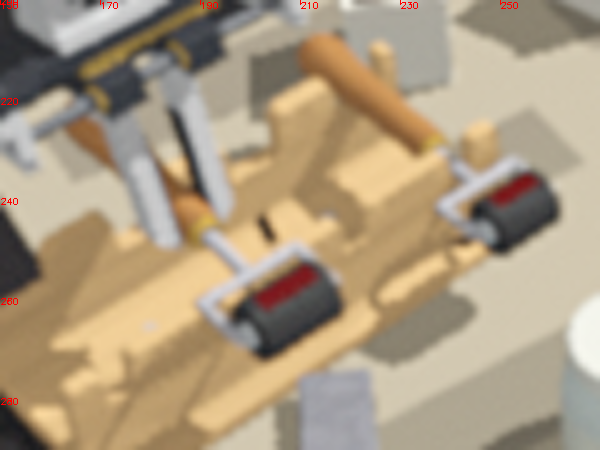

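B's red tag now lies within 4 crop px of where a level roller would show it, so it is level. Now I lower it.

```bash
python3 -m pendant '[[[10,0.02,0.007,0.08,0,-0.03,0],[10,0.04,0.007,0.15,0,-0.03,0],[10,0.06,0.007,0.22,0,-0.03,0],[10,0.073,0.007,0.275,0,-0.03,0],[10,0.073,0.007,0.275,0,-0.03,0],[10,0.073,0.007,0.275,0,-0.03,0]]]'
python3 -c "
from plan import *
p,R=cur()
plan([((.5785,-.277,.061),R),((.565,-.277,.20),down(190.7))])"
```

```text
time: 16.25
ee_pos: [0.5777, -0.2765, 0.0615]
ee_rot: [0.122, -0.093, 0.988, 0.01]
ft_force: [-3.1, 1.5, 5.2]
grip_width: 0.227
gripper_force: 30.0
t 16.2 pos [ 0.5777 -0.2765  0.0615] q [-0.63  0.23  1.54  0.19  1.2  -2.44] grip 0.23 F 30.00236302614212
-> [ 0.5785 -0.277   0.061 ]
   -0.004 -0.004 0.004 0.0 0.0 0.0  rows>=0.0
-> [ 0.565 -0.277  0.2  ]
   -0.139 0.014 -0.92 -0.003 0.312 0.001  rows>=2.8
```

```bash
python3 -m pendant '[[[40,0,0,0,0,0,0],[40,0,0,0,0,0,0],[40,0,0,0,0,0,0],[40,0,0,0,0,0,0],[40,0,0,-0.2,0,0,0],[40,0,0,-0.5,0,0,0],[40,0,0,-0.8,0,0,0],[40,0,0,-0.8,0,0,0]]]'
python3 -m pendant '[[[60,0,0.3,-0.3,0,0.31,0],[60,0,0.6,-0.5,0,0.31,0],[60,0,0.95,-0.5,0,0.31,0],[60,0,0.95,-0.5,0,0.31,0],[60,0,0.95,-0.5,0,0.31,0]]]'
python3 -m pendant '[[[60,0,0.3,0,0,0,0],[60,0,0.6,0,0,0,0],[60,0,0.95,0,0,0,0],[60,0,0.95,0,0,0,0],[60,0,0.95,0,0,0,0]]]'
python3 -c "
from meas import *
from plan import *
for o in handles(read_camera('top')): print('H',*o)
plan([])
crop('scene',130,170,190,140,4,'s5')"
```

```text
time: 17.05
ee_pos: [0.5511, -0.2843, 0.1857]
ee_rot: [0.127, -0.093, 0.988, 0.005]
ft_force: [1.0, -0.1, 0.1]
grip_width: 0.426
gripper_force: 0.0
time: 17.55
ee_pos: [0.5043, -0.1428, 0.2494]
ee_rot: [0.001, -0.095, 0.995, -0.001]
ft_force: [0.4, -0.8, -0.2]
grip_width: 0.64
gripper_force: 0.0
time: 18.05
ee_pos: [0.4779, -0.0052, 0.2477]
ee_rot: [-0.0, -0.094, 0.996, -0.001]
ft_force: [0.2, -0.1, -0.7]
grip_width: 0.638
gripper_force: 0.0
H 241 [360.33195021 207.75518672] [ 0.53915173 -0.29197847] [-0.98221543 -0.18775743] -0.06434085917820549 0.05395019275696939
H 234 [318.64957265 213.52136752] [ 0.51506226 -0.14815906] [-0.97764445 -0.21026489] -0.06397126670880075 0.053844011042827225
t 18.1 pos [ 0.4781 -0.006   0.2477] q [-0.13 -0.08  1.48 -0.    1.74 -1.89] grip 0.64 F 0.0
```

View pics/s5.png

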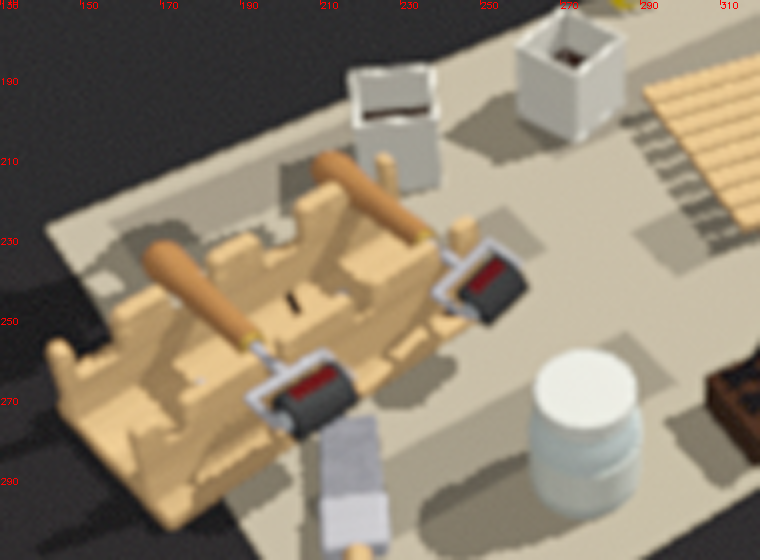

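Roller B is seated at notch y=-37, its drum at scene (207,266). Roller A is still seated but has rolled on its axis and leans to one side of the notch. It is within tolerance, and I'll re-check it at the end. Next I fit the arm's kinematics from the logged states, to plan the horizontal pot grasps.

```bash
python3 -m pendant '[[[60,0,0,-0.3,-0.3,0,0],[60,0,0,-0.3,-0.6,0,0],[60,0,0,-0.3,-0.9,0,0],[60,0,0,-0.3,-0.9,0,0],[60,0,0,-0.3,-0.9,0,0],[60,0,0,-0.3,-0.9,0,0],[60,0,0,-0.3,-0.9,0,0]]]'
python3 -c "
from plan import *
log()"
cat > kin.py <<'E'
from plan import *
from scipy.optimize import least_squares
R_=lambda a,t: Ro.from_euler(a,t)
def fk(P,q,s4=1,s6=1):
    a1,e1,h,L1,a3,L2,T,e2,c=P
    A=R_('z',q[0]); B=A*R_('y',q[1]); C=B*R_('y',q[2]); D=C*R_('z',s4*q[3]); E=D*R_('y',q[4]); F=E*R_('z',s6*q[5]+c)
    return A.apply([a1,e1,h])+B.apply([0,0,L1])+C.apply([a3,0,L2])+D.apply([0,e2,0])+E.apply([0,0,T]),F
def load(): return [tuple(map(np.array,json.loads(l))) for l in open("log.jsonl")]
def fit():
    D=load(); best=None
    for s4 in(1,-1):
        for s6 in(1,-1):
            def f(P):
                r=[]
                for q,p,o in D:
                    x,R=fk(P,q,s4,s6); r+=list(x-p)+list(.3*(Ro.from_quat([o[1],o[2],o[3],o[0]]).inv()*R).as_rotvec())
                return np.array(r+list(1e-3*(np.array(P)-P0)))
            for c in(0,np.pi/2,np.pi,-np.pi/2):
                P0=np.array([0,.05,.35,.4,0,.4,.2,0,c]); s=least_squares(f,P0)
                if best is None or s.cost<best[0]: best=(s.cost,s.x,s4,s6)
    return best
E
python3 -c "
from kin import *
b=fit();print(b[0],b[1].round(4),b[2:])
for q,p,o in load()[-4:]: print(q.round(2),p.round(3),(fk(b[1],q,*b[2:])[0]-p).round(4))"
```

```text
time: 18.85
ee_pos: [0.4782, -0.0066, 0.2928]
ee_rot: [-0.032, -0.086, 0.935, 0.343]
ft_force: [0.4, 0.4, -0.5]
grip_width: 0.633
gripper_force: 0.0
4.0504782515189726e-08 [ 0.      0.0566  0.1526  0.449   0.1007  0.4998  0.3396 -0.      1.5708] (1, 1)
[-0.62  0.21  1.47  0.16  1.3  -2.41] [ 0.58  -0.278  0.104] [-0.  0.  0.]
[-0.63  0.23  1.54  0.19  1.2  -2.44] [ 0.578 -0.277  0.062] [-0.  0.  0.]
[-0.13 -0.08  1.48 -0.    1.74 -1.89] [ 0.478 -0.006  0.248] [ 0. -0. -0.]
[-0.51  0.12  1.34  0.61  2.08 -2.06] [ 0.478 -0.007  0.293] [-0.  0. -0.]
```

```bash
cat >> kin.py <<'E'
P=np.array([0,.0566,.1526,.449,.1007,.4998,.3396,0,np.pi/2])
LO=np.array([-3.1,-.76,.27,-1.08,.17,-2.57]);HI=np.array([3.1,2.03,2.55,4.22,2.65,2.57])
def ik(pos,R,lo=LO+.04,hi=HI-.04):
    best=(9,None)
    for q4 in(0,1.5,3):
        for q6 in(-1.5,1.5):
            q0=np.clip([np.arctan2(pos[1],pos[0])-.1,.2,1.5,q4,1.2,q6],lo,hi)
            f=lambda q:(lambda x,S:np.r_[x-pos,.3*(R.inv()*S).as_rotvec()])(*fk(P,q))
            s=least_squares(f,q0,bounds=(lo,hi),max_nfev=60); e=np.linalg.norm(s.fun)
            if e<best[0]: best=(e,s.x)
            if e<5e-4: return best
    return best
def tool(head,pitch=45,flip=0):  # t_h heading deg, pitch below horizontal; tool x up-ish (flip=0) or down-ish
    h,p=np.radians([head,pitch]); z=np.array([np.cos(p)*np.cos(h),np.cos(p)*np.sin(h),-np.sin(p)])
    x=np.array([0,0,1.])-z*z[2]*1; x/=np.linalg.norm(x); x=-x if flip else x
    return Ro.from_matrix(np.c_[x,np.cross(z,x),z])
def tcp(c,R): return np.asarray(c)+.008*R.as_matrix()[:,2]
E
cat > pm.py <<'E'
from h import *
def pots():
    im=read_camera("top"); hsv=cv2.cvtColor(im,cv2.COLOR_RGB2HSV); m=cv2.inRange(hsv,(0,0,0),(179,255,75)); m[:, :235]=0; m[:215]=0; m[258:]=0; m[:,322:]=0
    cs,_=cv2.findContours(m,cv2.RETR_EXTERNAL,cv2.CHAIN_APPROX_NONE); o=[]
    for c in cs:
        if cv2.contourArea(c)<80: continue
        r=cv2.minAreaRect(c); W=np.array([p2w("top",u,.072)[:2] for u in cv2.boxPoints(r)]); d=W[1]-W[0]
        o.append((W.mean(0).round(4),np.degrees(np.arctan2(d[1],d[0]))%90,np.linalg.norm(d).round(3),np.linalg.norm(W[2]-W[1]).round(3),np.round(r[0],1)))
    return o
E
cat > t.py <<'E'
from kin import *
import pm
for o in pm.pots(): print(o)
for n,c in(("L",(.435,.072,.036)),("R",(.424,-.079,.036)),("mid",(.56,.01,.033)),("bd1",(.59,.30,.062)),("bd2",(.572,.177,.062))):
    for hd in range(-180,180,30):
        for fl in(0,1):
            R=tool(hd,45,fl); e,q=ik(tcp(c,R),R)
            if e<1e-3: print(n,hd,fl,q.round(2))
E
python3 t.py
```

```text
(array([ 0.4253, -0.077 ]), np.float64(64.820463400325), np.float64(0.05), np.float64(0.052), array([298.4, 238.7]))
(array([0.4396, 0.0727]), np.float64(18.7434086601332), np.float64(0.052), np.float64(0.051), array([253.4, 233.1]))
(array([ 0.4857, -0.0759]), np.float64(1.637112414058393), np.float64(0.09), np.float64(0.037), array([298.5, 220.5]))
L -180 0 [ 0.02  0.55  1.37  0.02  2.01 -1.55]
L -180 1 [0.02 0.55 1.37 0.02 2.01 1.59]
L -150 0 [ 0.2   0.54  1.39 -0.24  1.96 -1.9 ]
L -150 1 [ 0.2   0.54  1.39 -0.24  1.96  1.25]
L -120 0 [ 0.37  0.44  1.53 -0.47  1.81 -2.21]
L -120 1 [ 0.37  0.44  1.53 -0.47  1.81  0.94]
L -90 0 [ 0.51  0.29  1.75 -0.67  1.56 -2.47]
L -90 1 [ 0.51  0.29  1.75 -0.67  1.56  0.67]
L -60 1 [ 0.58  0.06  2.01 -0.84  1.26  0.41]
L -30 1 [ 0.49 -0.23  2.28 -0.92  0.86 -0.01]
L 0 0 [ 0.08 -0.53  2.46 -0.13  0.43  1.74]
L 0 1 [ 0.08 -0.53  2.46 -0.13  0.43 -1.4 ]
L 30 0 [-0.43 -0.44  2.41  0.87  0.86  0.13]
L 60 0 [-0.56 -0.11  2.19  0.84  1.25 -0.39]
L 90 0 [-0.48  0.15  1.91  0.68  1.52 -0.67]
L 90 1 [-0.48  0.15  1.91  0.68  1.52  2.47]
L 120 0 [-0.33  0.3
[... 2891 characters left out ...]
1 [ 0.29  0.86  0.81 -0.21  2.23  1.28]
bd2 -120 0 [ 0.43  0.76  0.98 -0.48  2.04 -2.26]
bd2 -120 1 [ 0.43  0.76  0.98 -0.48  2.04  0.88]
bd2 -90 1 [ 0.54  0.58  1.26 -0.66  1.73  0.58]
bd2 -60 1 [ 0.6   0.37  1.58 -0.8   1.36  0.32]
bd2 -30 1 [ 0.55  0.13  1.88 -0.89  0.93 -0.01]
bd2 0 0 [ 0.33 -0.07  2.08 -0.58  0.44  2.34]
bd2 0 1 [ 0.33 -0.07  2.08 -0.58  0.44 -0.8 ]
bd2 30 0 [ 0.01 -0.09  2.1   0.74  0.54  0.52]
bd2 60 0 [-0.18  0.09  1.91  0.89  1.03 -0.1 ]
bd2 90 0 [-0.2   0.33  1.62  0.77  1.43 -0.41]
bd2 120 0 [-0.12  0.55  1.3   0.62  1.78 -0.67]
bd2 120 1 [-0.12  0.55  1.3   0.62  1.78  2.47]
bd2 150 0 [ 0.    0.74  1.01  0.42  2.06 -0.97]
bd2 150 1 [0.   0.74 1.01 0.42 2.06 2.17]
```

Pots measured: R at (0.425,-0.077), yaw 64.8°; L at (0.438,0.072), yaw 18.7°. My plan flips each pot in two stages with the tool pitched 45°: a roll lays it on its side, then I re-grasp it from the opposite side and roll again. First pot L: pick at heading -161.3°.

```bash
cat > p1.py <<'E'
from kin import *
R=tool(-161.3,45,0); c=np.array([.438,.072,.036]); t=R.as_matrix()[:,2]
plan([(tcp(c,R)-.11*t,R),(tcp(c,R),R)])
E
python3 p1.py
```

```text
t 18.9 pos [ 0.4781 -0.0056  0.2939] q [-0.5   0.12  1.34  0.61  2.08 -2.06] grip 0.64 F 0.0
-> [0.5063 0.0951 0.1081]
   -0.225 -0.237 0.99 0.672 0.749 0.138  rows>=5.3
   -0.269 0.103 0.247 0.244 0.272 0.05  rows>=1.9
-> [0.4326 0.0702 0.0303]
   0.0 -0.001 0.733 0.0 0.0 0.0  rows>=2.2
```

```bash
python3 -m pendant '[[[90,-0.07,-0.08,0.2,0.2,0.2,0.05],[90,-0.15,-0.16,0.5,0.4,0.5,0.1],[90,-0.225,-0.237,0.85,0.672,0.749,0.138],[90,-0.225,-0.237,0.85,0.672,0.749,0.138],[90,-0.225,-0.237,0.85,0.672,0.749,0.138],[90,-0.225,-0.237,0.85,0.672,0.749,0.138],[90,-0.225,-0.237,0.85,0.672,0.749,0.138]]]'
python3 p1.py
```

```text
time: 19.6
ee_pos: [0.5014, 0.059, 0.1739]
ee_rot: [-0.292, -0.141, 0.945, 0.049]
ft_force: [0.4, -1.1, 0.3]
grip_width: 0.958
gripper_force: 0.0
t 19.6 pos [0.5014 0.059  0.1739] q [-0.    0.45  1.13  0.01  2.17 -1.86] grip 0.96 F 0.0
-> [0.5063 0.0951 0.1081]
   -0.332 0.146 0.346 0.239 0.273 0.059  rows>=1.9
-> [0.4326 0.0702 0.0303]
   -0.0 -0.0 0.733 0.0 0.0 -0.0  rows>=2.2
```

```bash
python3 -m pendant '[[[90,-0.33,0.146,0.1,0.239,0.273,0.059],[90,-0.33,0.146,0.34,0.239,0.273,0.059],[90,-0.33,0.146,0.34,0.239,0.273,0.059],[90,-0.33,0.146,0.34,0.239,0.273,0.059],[90,-0.33,0.146,0.34,0.239,0.273,0.059]]]'
python3 p1.py
python3 -c "
from kin import *
crop('scene',190,140,130,110,5,'l1')"
```

```text
time: 20.1
ee_pos: [0.5073, 0.0911, 0.1122]
ee_rot: [-0.375, -0.146, 0.913, -0.06]
ft_force: [-0.7, -0.4, 0.9]
grip_width: 0.959
gripper_force: 0.0
t 20.1 pos [0.5073 0.0911 0.1122] q [ 0.15  0.64  1.06 -0.15  2.22 -1.78] grip 0.96 F 0.0
-> [0.5063 0.0951 0.1081]
   -0.021 0.027 0.018 0.009 0.007 -0.008  rows>=0.1
-> [0.4326 0.0702 0.0303]
   0.0 0.001 0.733 -0.0 -0.0 0.0  rows>=2.2
```

View pics/l1.png

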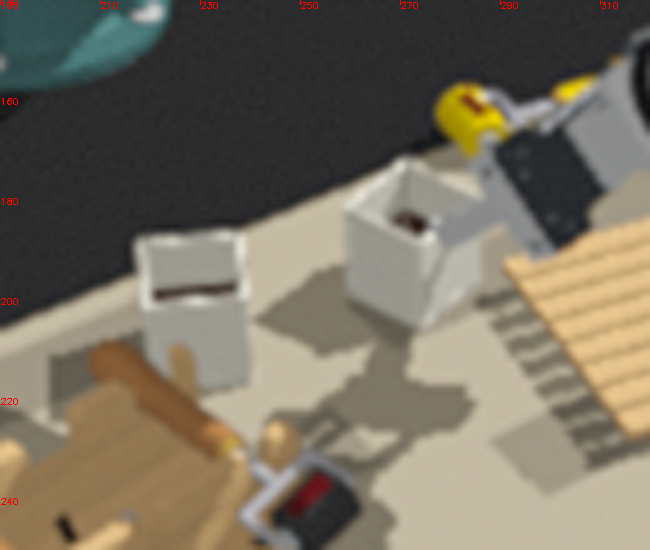

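The pot at scene (272,188) sits between the fingers, aligned. I advance, grip, lift and roll.

```bash
python3 -m pendant '[[[90,-0.021,0.03,0.2,0.009,0.007,-0.008],[90,-0.021,0.03,0.4,0.009,0.007,-0.008],[90,-0.021,0.03,0.6,0.009,0.007,-0.008],[90,-0.021,0.03,0.75,0.009,0.007,-0.008],[90,-0.021,0.03,0.75,0.009,0.007,-0.008],[90,-0.021,0.03,0.75,0.009,0.007,-0.008],[40,-0.021,0.03,0.75,0.009,0.007,-0.008],[40,-0.021,0.03,0.75,0.009,0.007,-0.008]]]'
python3 -m pendant '[[[40,0,0,0,0,0,0],[40,0,0,0,0,0,0],[40,0,0,0,0,0,0],[40,0,0,0,0,0,0]]]'
python3 -c "
from kin import *
p,R=cur(); plan([(p+[.03,0,.15],R)])"
```

```text
time: 20.95
ee_pos: [0.4328, 0.0723, 0.0284]
ee_rot: [-0.379, -0.151, 0.911, -0.063]
ft_force: [0.1, -0.1, -0.3]
grip_width: 0.825
gripper_force: 0.0
time: 21.35
ee_pos: [0.4316, 0.0722, 0.0275]
ee_rot: [-0.38, -0.151, 0.91, -0.063]
ft_force: [1.3, -0.3, 2.6]
grip_width: 0.675
gripper_force: 30.0
t 21.4 pos [0.4316 0.0722 0.0275] q [ 0.14  0.56  1.36 -0.15  2.   -1.77] grip 0.67 F 30.000020675361156
-> [0.4616 0.0722 0.1775]
   0.578 -0.065 -0.837 0.0 0.0 0.0  rows>=3.1
```

```bash
python3 -m pendant '[[[40,0.15,-0.01,-0.2,0,0,0],[40,0.3,-0.03,-0.4,0,0,0],[40,0.45,-0.05,-0.6,0,0,0],[40,0.578,-0.065,-0.837,0,0,0],[40,0.578,-0.065,-0.837,0,0,0],[40,0.578,-0.065,-0.837,0,0,0]]]'
python3 -m pendant '[[[40,0,0,0,0,0,0.2],[40,0,0,0,0,0,0.4],[40,0,0,0,0,0,0.6],[40,0,0,0,0,0,0.8],[40,0,0,0,0,0,1],[40,0,0,0,0,0,1],[40,0,0,0,0,0,1]]]'
python3 -m pendant '[[[40,0,0,0,0,0,0.2],[40,0,0,0,0,0,0.4],[40,0,0,0,0,0,0.6],[40,0,0,0,0,0,0.8],[40,0,0,0,0,0,1],[40,0,0,0,0,0,1],[40,0,0,0,0,0,1]]]'
python3 -m pendant '[[[40,0,0,0,0,0,0.2],[40,0,0,0,0,0,0.4],[40,0,0,0,0,0,0.6],[40,0,0,0,0,0,0.8],[40,0,0,0,0,0,1],[40,0,0,0,0,0,1],[40,0,0,0,0,0,1]]]'
python3 -m pendant '[[[40,0,0,0,0,0,0.2],[40,0,0,0,0,0,0.4],[40,0,0,0,0,0,0.6],[40,0,0,0,0,0,0.8],[40,0,0,0,0,0,1],[40,0,0,0,0,0,1],[40,0,0,0,0,0,1]]]'
cat > p2.py <<'E'
from kin import *
R=tool(-90,45,1); c=np.array([.56,.03,.033]); z=np.array([0,0,1.])
plan([(tcp(c,R)+.12*z,R),(tcp(c,R),R)])
E
python3 p2.py
```

```text
time: 21.95
ee_pos: [0.4615, 0.0724, 0.1764]
ee_rot: [-0.38, -0.152, 0.91, -0.063]
ft_force: [-0.7, 0.8, -1.8]
grip_width: 0.679
gripper_force: 30.0
time: 22.65
ee_pos: [0.4599, 0.0721, 0.1743]
ee_rot: [-0.33, 0.208, 0.898, -0.205]
ft_force: [1.0, 0.4, -0.8]
grip_width: 0.679
gripper_force: 30.0
time: 23.35
ee_pos: [0.4604, 0.0721, 0.1754]
ee_rot: [-0.226, 0.535, 0.75, -0.315]
ft_force: [0.4, 0.5, -1.3]
grip_width: 0.682
gripper_force: 30.0
time: 24.05
ee_pos: [0.4607, 0.0721, 0.176]
ee_rot: [-0.088, 0.782, 0.489, -0.377]
ft_force: [-0.3, -0.3, -0.5]
grip_width: 0.681
gripper_force: 30.0
time: 24.75
ee_pos: [0.4609, 0.0721, 0.1764]
ee_rot: [0.062, 0.91, 0.152, -0.381]
ft_force: [-0.7, 0.1, -0.8]
grip_width: 0.68
gripper_force: 30.0
t 24.8 pos [0.4609 0.0721 0.1764] q [ 0.13  0.49  1.15 -0.18  2.28  1.31] grip 0.68 F 30.00031102448702
-> [0.56   0.0243 0.1473]
   0.443 0.455 -0.209 -0.99 0.006 -0.978  rows>=7.3
   -0.002 0.083 0.035 -0.133 0.001 -0.131  rows>=1.0
-> [0.56   0.0243 0.0273]
   0.566 0.0 0.565 -0.0 0.0 -0.0  rows>=2.4
```

```bash
python3 -m pendant '[[[40,0.06,0.06,-0.03,-0.14,0,-0.14],[40,0.12,0.12,-0.06,-0.28,0,-0.28],[40,0.2,0.2,-0.1,-0.42,0,-0.42],[40,0.26,0.26,-0.12,-0.56,0,-0.56],[40,0.32,0.32,-0.15,-0.7,0,-0.7],[40,0.38,0.38,-0.18,-0.84,0,-0.84],[40,0.443,0.455,-0.209,-0.99,0,-0.978],[40,0.443,0.455,-0.209,-0.99,0,-0.978]]]'
python3 -m pendant '[[[40,0,0.083,0.035,-0.133,0,-0.131],[40,0,0.083,0.035,-0.133,0,-0.131],[40,0,0.083,0.035,-0.133,0,-0.131],[40,0,0.083,0.035,-0.133,0,-0.131]]]'
python3 p2.py
```

```text
time: 25.55
ee_pos: [0.5474, 0.0302, 0.1507]
ee_rot: [0.251, 0.697, 0.604, -0.293]
ft_force: [0.2, -0.2, -1.8]
grip_width: 0.681
gripper_force: 30.0
time: 25.95
ee_pos: [0.5604, 0.0243, 0.1482]
ee_rot: [0.271, 0.654, 0.651, -0.273]
ft_force: [0.3, 0.2, -1.3]
grip_width: 0.68
gripper_force: 30.0
t 25.9 pos [0.5604 0.0243 0.1482] q [ 0.35  0.33  1.42 -0.74  1.69  0.38] grip 0.68 F 30.000037997961044
-> [0.56   0.0243 0.1473]
   0.004 -0.003 0.004 -0.005 0.007 -0.003  rows>=0.0
-> [0.56   0.0243 0.0273]
   0.565 -0.0 0.566 0.0 -0.0 -0.0  rows>=2.4
```

```bash
python3 -m pendant '[[[40,0.15,0,0.15,0,0,0],[40,0.3,0,0.3,0,0,0],[40,0.42,0,0.42,0,0,0],[40,0.5,0,0.5,0,0,0],[40,0.53,0,0.53,0,0,0],[40,0.55,0,0.55,0,0,0],[40,0.555,0,0.555,0,0,0],[40,0.555,0,0.555,0,0,0]]]'
python3 p2.py
```

```text
time: 26.75
ee_pos: [0.5609, 0.0239, 0.0313]
ee_rot: [0.272, 0.653, 0.652, -0.272]
ft_force: [0.3, -1.5, -1.4]
grip_width: 0.683
gripper_force: 30.0
t 26.8 pos [0.5609 0.0239 0.0313] q [ 0.35  0.45  1.52 -0.73  1.52  0.52] grip 0.68 F 29.999996088445187
-> [0.56   0.0243 0.1473]
   -0.548 -0.005 -0.546 -0.001 0.007 -0.003  rows>=2.3
-> [0.56   0.0243 0.0273]
   0.566 -0.0 0.566 0.0 -0.0 0.0  rows>=2.4
```

```bash
python3 -m pendant '[[[40,0.008,0,0.008,0,0,0],[40,0.015,0,0.015,0,0,0],[40,0.02,0,0.02,0,0,0],[40,0.02,0,0.02,0,0,0]]]'
python3 -m pendant '[[[40,0.004,0,0.004,0,0,0],[40,0.008,0,0.008,0,0,0],[40,0.008,0,0.008,0,0,0]]]'
```

```text
time: 27.15
ee_pos: [0.56, 0.0236, 0.0259]
ee_rot: [0.272, 0.653, 0.652, -0.273]
ft_force: [0.1, 0.0, -1.0]
grip_width: 0.679
gripper_force: 30.0
time: 27.45
ee_pos: [0.5602, 0.0237, 0.0246]
ee_rot: [0.272, 0.653, 0.652, -0.273]
ft_force: [-1.2, 0.7, 0.5]
grip_width: 0.68
gripper_force: 30.0
```

```bash
python3 -m pendant '[[[90,0,0,0,0,0,0],[90,0,0,0,0,0,0],[90,0,0,0,0,0,0],[90,0,0,0,0,0,0],[90,0,0,-0.2,0,0,0],[90,0,0,-0.4,0,0,0],[90,0,0,-0.7,0,0,0],[90,0,0,-0.95,0,0,0]]]'
python3 -m pendant '[[[90,0,0,-0.7,0,0,0],[90,0,0,-0.7,0,0,0],[90,0,0,-0.7,0,0,0],[90,0,0,-0.7,0,0,0]]]'
cat > p3.py <<'E'
from kin import *
import sys
c=np.array([float(sys.argv[1]),float(sys.argv[2]),.033]); hd=float(sys.argv[3]); fl=int(sys.argv[4]); R=tool(hd,45,fl); t=R.as_matrix()[:,2]
plan([(tcp(c,R)-.14*t+[0,0,.06],R),(tcp(c,R)-.11*t,R),(tcp(c,R),R)])
E
python3 - <<'E'
from h import *
im=read_camera("top"); hsv=cv2.cvtColor(im,cv2.COLOR_RGB2HSV)
m=cv2.inRange(hsv,(0,0,165),(179,22,255)); u=w2p("top",(.56,.03,.064)).astype(int); print(u)
k=np.zeros_like(m); k[u[1]-22:u[1]+22,u[0]-22:u[0]+22]=255; m&=k
cs,_=cv2.findContours(m,cv2.RETR_EXTERNAL,cv2.CHAIN_APPROX_NONE)
for c in cs:
    if cv2.contourArea(c)>60:
        r=cv2.minAreaRect(c); W=np.array([p2w("top",q,.064)[:2] for q in cv2.boxPoints(r)]); d=W[1]-W[0]; print(r,W.mean(0),np.linalg.norm(d),np.linalg.norm(W[2]-W[1]),np.degrees(np.arctan2(d[1],d[0])))
E
python3 p3.py .56 .03 90 0
```

```text
time: 28.25
ee_pos: [0.5604, 0.126, 0.1258]
ee_rot: [0.272, 0.653, 0.652, -0.273]
ft_force: [1.3, 0.4, 0.6]
grip_width: 0.957
gripper_force: 0.0
time: 28.65
ee_pos: [0.5611, 0.2008, 0.1991]
ee_rot: [0.272, 0.653, 0.652, -0.272]
ft_force: [-0.2, -0.5, 0.1]
grip_width: 0.955
gripper_force: 0.0
[267 197]
((266.5, 198.0), (18.0, 21.0), 90.0) [0.55871202 0.03281008] 0.07057742569687721 0.06072272147330463 -88.30659147870212
t 28.7 pos [0.5605 0.1994 0.1974] q [ 0.59  0.5   1.09 -0.69  1.96  0.45] grip 0.95 F 0.0
-> [ 0.56   -0.0633  0.1863]
   -0.581 -0.0 0.64 -0.001 0.99 -0.001  rows>=5.2
   -0.863 -0.002 0.049 -0.002 0.99 -0.001  rows>=5.2
   -0.018 0.0 -0.017 0.0 0.028 0.0  rows>=0.1
-> [ 0.56   -0.0421  0.1051]
   -0.283 0.0 0.483 0.0 -0.0 0.0  rows>=1.7
-> [0.56   0.0357 0.0273]
   -0.0 -0.0 0.733 0.0 -0.0 0.0  rows>=2.2
```

Laid on its side at (0.559,0.033) as planned. I swing over to re-grasp it from the opposite side.

```bash
python3 -m pendant '[[[90,-0.11,0,0.12,0,0.19,0],[90,-0.22,0,0.24,0,0.38,0],[90,-0.34,0,0.37,0,0.57,0],[90,-0.45,0,0.5,0,0.76,0],[90,-0.581,0,0.64,0,0.99,0],[90,-0.581,0,0.64,0,0.99,0],[90,-0.581,0,0.64,0,0.99,0]]]'
python3 -m pendant '[[[90,-0.17,0,0.01,0,0.19,0],[90,-0.34,0,0.02,0,0.38,0],[90,-0.51,0,0.03,0,0.57,0],[90,-0.68,0,0.04,0,0.76,0],[90,-0.863,0,0.049,0,0.99,0],[90,-0.863,0,0.049,0,0.99,0],[90,-0.863,0,0.049,0,0.99,0]]]'
python3 p3.py .5587 .0325 90 0
```

```text
time: 29.4
ee_pos: [0.559, 0.0655, 0.1905]
ee_rot: [0.003, 0.711, 0.703, -0.007]
ft_force: [-0.3, -0.1, -0.7]
grip_width: 0.954
gripper_force: 0.0
time: 30.1
ee_pos: [0.5592, -0.0597, 0.1835]
ee_rot: [-0.267, 0.658, 0.653, 0.262]
ft_force: [0.1, 0.8, 0.0]
grip_width: 0.958
gripper_force: 0.0
t 30.1 pos [ 0.5592 -0.0597  0.1835] q [-0.57  0.33  1.34  0.66  1.88 -0.49] grip 0.96 F 0.0
-> [ 0.5587 -0.0608  0.1863]
   0.008 -0.004 -0.019 -0.004 0.023 -0.011  rows>=0.1
-> [ 0.5587 -0.0396  0.1051]
   -0.283 0.0 0.483 -0.0 -0.0 0.0  rows>=1.7
-> [0.5587 0.0382 0.0273]
   -0.0 0.001 0.733 -0.0 -0.0 0.0  rows>=2.2
```

```bash
python3 -m pendant '[[[90,-0.14,-0.004,0.24,0,0.023,-0.01],[90,-0.275,-0.004,0.464,0,0.023,-0.01],[90,-0.275,-0.004,0.464,0,0.023,-0.01],[90,-0.275,-0.004,0.464,0,0.023,-0.01]]]'
python3 -m pendant '[[[90,0,0,0.2,0,0,0],[90,0,0,0.4,0,0,0],[90,0,0,0.6,0,0,0],[90,0,0,0.733,0,0,0],[90,0,0,0.733,0,0,0],[90,0,0,0.733,0,0,0],[40,0,0,0.733,0,0,0],[40,0,0,0.733,0,0,0]]]'
python3 -m pendant '[[[40,0,0,0,0,0,0],[40,0,0,0,0,0,0],[40,0,0,0,0,0,0],[40,0,0,0,0,0,0]]]'
cat > p4.py <<'E'
from kin import *
p,R0=cur(); R=tool(170,45,0)
plan([(p+[0,0,.15],R0),([.53,.03,.19],R)])
E
python3 p4.py
```

```text
time: 30.5
ee_pos: [0.5594, -0.0386, 0.1094]
ee_rot: [-0.269, 0.651, 0.657, 0.27]
ft_force: [-0.4, -0.7, 0.2]
grip_width: 0.957
gripper_force: 0.0
time: 31.3
ee_pos: [0.5609, 0.0352, 0.032]
ee_rot: [-0.267, 0.652, 0.656, 0.271]
ft_force: [0.4, -0.2, 0.3]
grip_width: 0.823
gripper_force: 0.0
time: 31.7
ee_pos: [0.56, 0.0359, 0.0309]
ee_rot: [-0.268, 0.652, 0.656, 0.271]
ft_force: [-0.6, -1.7, 2.9]
grip_width: 0.68
gripper_force: 30.0
t 31.7 pos [0.56   0.0359 0.0309] q [-0.44  0.4   1.58  0.69  1.56 -0.6 ] grip 0.68 F 29.980162493884563
-> [0.56   0.0359 0.1809]
   0.705 0.005 -0.71 0.0 0.0 0.0  rows>=3.0
-> [0.53 0.03 0.19]
   0.012 -0.157 -0.056 0.99 0.007 -0.987  rows>=7.3
   0.033 -0.026 0.015 0.266 0.002 -0.265  rows>=2.0
```

```bash
python3 -m pendant '[[[40,0.15,0,-0.15,0,0,0],[40,0.3,0,-0.3,0,0,0],[40,0.5,0,-0.5,0,0,0],[40,0.705,0.005,-0.71,0,0,0],[40,0.705,0.005,-0.71,0,0,0],[40,0.705,0.005,-0.71,0,0,0]]]'
python3 -m pendant '[[[40,0,-0.02,0,0.14,0,-0.14],[40,0,-0.04,-0.02,0.28,0,-0.28],[40,0,-0.06,-0.03,0.42,0,-0.42],[40,0,-0.08,-0.04,0.56,0,-0.56],[40,0.01,-0.1,-0.05,0.7,0,-0.7],[40,0.01,-0.13,-0.056,0.84,0,-0.84],[40,0.012,-0.157,-0.056,0.99,0.007,-0.987],[40,0.012,-0.157,-0.056,0.99,0.007,-0.987]]]'
python3 -m pendant '[[[40,0.03,-0.026,0.015,0.13,0,-0.13],[40,0.03,-0.026,0.015,0.266,0,-0.265],[40,0.03,-0.026,0.015,0.266,0,-0.265],[40,0.03,-0.026,0.015,0.266,0,-0.265]]]'
for i in 1; do
python3 -m pendant '[[[40,0,0,0,0,0,0.2],[40,0,0,0,0,0,0.4],[40,0,0,0,0,0,0.6],[40,0,0,0,0,0,0.8],[40,0,0,0,0,0,1],[40,0,0,0,0,0,1],[40,0,0,0,0,0,1]]]'
python3 -m pendant '[[[40,0,0,0,0,0,0.2],[40,0,0,0,0,0,0.4],[40,0,0,0,0,0,0.6],[40,0,0,0,0,0,0.8],[40,0,0,0,0,0,1],[40,0,0,0,0,0,1],[40,0,0,0,0,0,1]]]'
python3 -m pendant '[[[40,0,0,0,0,0,0.2],[40,0,0,0,0,0,0.4],[40,0,0,0,0,0,0.6],[40,0,0,0,0,0,0.8],[40,0,0,0,0,0,1],[40,0,0,0,0,0,1],[40,0,0,0,0,0,1]]]'
python3 -m pendant '[[[40,0,0,0,0,0,0.2],[40,0,0,0,0,0,0.4],[40,0,0,0,0,0,0.6],[40,0,0,0,0,0,0.8],[40,0,0,0,0,0,1],[40,0,0,0,0,0,1],[40,0,0,0,0,0,1]]]'
done | grep -E "time|force"
cat > p5.py <<'E'
from kin import *
import sys
c=np.array([float(sys.argv[1]),float(sys.argv[2]),.062]); R=tool(171.25,45,int(sys.argv[3]))
plan([(tcp(c,R)+[0,0,.1],R),(tcp(c,R)+[0,0,.008],R)])
E
python3 p5.py .5913 .3015 1
```

```text
time: 32.3
ee_pos: [0.5598, 0.0361, 0.1806]
ee_rot: [-0.268, 0.652, 0.656, 0.27]
ft_force: [-0.6, 0.2, -2.7]
grip_width: 0.683
gripper_force: 30.0
time: 33.1
ee_pos: [0.5356, 0.0333, 0.184]
ee_rot: [-0.375, 0.212, 0.898, 0.088]
ft_force: [0.2, 0.3, -0.7]
grip_width: 0.679
gripper_force: 30.0
time: 33.5
ee_pos: [0.5296, 0.0309, 0.187]
ee_rot: [-0.383, 0.081, 0.92, 0.033]
ft_force: [0.1, -0.2, -1.4]
grip_width: 0.679
gripper_force: 30.0
time: 34.2
ft_force: [0.1, -0.2, -0.4]
gripper_force: 30.0
time: 34.9
ft_force: [0.1, -0.5, -1.9]
gripper_force: 30.0
time: 35.6
ft_force: [-0.1, -0.2, -0.7]
gripper_force: 30.0
time: 36.3
ft_force: [1.4, -0.7, -1.3]
gripper_force: 30.0
t 36.3 pos [0.53  0.03  0.189] q [-0.09  0.62  0.92  0.09  2.38  1.69] grip 0.68 F 29.975309972651303
-> [0.5857 0.3024 0.1563]
   0.103 -0.99 0.063 -0.011 0.0 -0.01  rows>=3.0
   0.096 -0.862 0.048 -0.009 0.0 -0.008  rows>=2.6
-> [0.5857 0.3024 0.0643]
   0.433 0.0 0.434 -0.0 0.0 -0.0  rows>=1.8
```

```bash
python3 -m pendant '[[[40,0.02,-0.2,0,0,0,0],[40,0.04,-0.45,0,0,0,0],[40,0.07,-0.7,0.02,0,0,0],[40,0.103,-0.99,0.03,-0.011,0,-0.01],[40,0.103,-0.99,0.03,-0.011,0,-0.01]]]'
python3 -m pendant '[[[40,0.05,-0.4,0.03,0,0,0],[40,0.08,-0.65,0.05,0,0,0],[40,0.096,-0.862,0.08,-0.009,0,-0.008],[40,0.096,-0.862,0.08,-0.009,0,-0.008],[40,0.096,-0.862,0.08,-0.009,0,-0.008]]]'
python3 p5.py .5913 .3015 1
```

```text
time: 36.8
ee_pos: [0.5629, 0.18, 0.1731]
ee_rot: [-0.031, 0.921, -0.071, -0.382]
ft_force: [-1.5, -0.2, -1.0]
grip_width: 0.676
gripper_force: 30.0
time: 37.3
ee_pos: [0.5857, 0.3024, 0.1554]
ee_rot: [-0.028, 0.921, -0.07, -0.382]
ft_force: [0.7, -0.1, -2.1]
grip_width: 0.677
gripper_force: 30.0
t 37.3 pos [0.5857 0.3024 0.1554] q [0.25 0.91 0.52 0.42 2.41 2.18] grip 0.68 F 29.974897638894618
-> [0.5857 0.3024 0.1563]
   -0.004 0.0 -0.004 0.003 0.002 -0.001  rows>=0.0
-> [0.5857 0.3024 0.0643]
   0.433 0.0 0.434 0.0 -0.0 0.0  rows>=1.8
```

```bash
python3 -m pendant '[[[40,0.1,0,0.1,0,0,0],[40,0.2,0,0.2,0,0,0],[40,0.3,0,0.3,0,0,0],[40,0.37,0,0.37,0,0,0],[40,0.41,0,0.41,0,0,0],[40,0.425,0,0.425,0,0,0],[40,0.425,0,0.425,0,0,0]]]'
python3 -m pendant '[[[40,0.008,0,0.008,0,0,0],[40,0.016,0,0.016,0,0,0],[40,0.016,0,0.016,0,0,0]]]'
python3 -m pendant '[[[40,0.005,0,0.005,0,0,0],[40,0.009,0,0.009,0,0,0],[40,0.009,0,0.009,0,0,0]]]'
```

```text
time: 38.0
ee_pos: [0.5862, 0.302, 0.0664]
ee_rot: [-0.029, 0.921, -0.071, -0.381]
ft_force: [0.5, 0.2, -2.2]
grip_width: 0.681
gripper_force: 30.0
time: 38.3
ee_pos: [0.5861, 0.3026, 0.063]
ee_rot: [-0.029, 0.921, -0.071, -0.381]
ft_force: [0.8, 1.4, -0.9]
grip_width: 0.679
gripper_force: 30.0
time: 38.6
ee_pos: [0.5859, 0.3025, 0.0606]
ee_rot: [-0.029, 0.921, -0.071, -0.382]
ft_force: [-0.2, -0.5, -1.4]
grip_width: 0.676
gripper_force: 30.0
```

```bash
python3 -m pendant '[[[40,0.005,0,0.005,0,0,0],[40,0.009,0,0.009,0,0,0],[40,0.009,0,0.009,0,0,0]]]'
python3 -m pendant '[[[40,0.003,0,0.003,0,0,0],[40,0.006,0,0.006,0,0,0],[40,0.006,0,0.006,0,0,0]]]'
```

```text
time: 38.9
ee_pos: [0.586, 0.3024, 0.0589]
ee_rot: [-0.029, 0.921, -0.071, -0.382]
ft_force: [0.7, 0.1, -1.7]
grip_width: 0.683
gripper_force: 30.0
time: 39.2
ee_pos: [0.5861, 0.3024, 0.0587]
ee_rot: [-0.029, 0.921, -0.071, -0.381]
ft_force: [1.2, -0.7, 2.9]
grip_width: 0.682
gripper_force: 30.0
```

Contact came at 58.7 mm, exactly as predicted. I release, back off and check.

```bash
python3 -m pendant '[[[90,0,0,0,0,0,0],[90,0,0,0,0,0,0],[90,0,0,0,0,0,0],[90,0,0,0,0,0,0],[90,0,0,-0.2,0,0,0],[90,0,0,-0.4,0,0,0],[90,0,0,-0.7,0,0,0],[90,0,0,-0.95,0,0,0]]]'
python3 -m pendant '[[[90,-0.3,0.2,0,0,0,0],[90,-0.3,0.5,0,0,0,0],[90,-0.3,0.95,0,0,0,0],[90,-0.3,0.95,0,0,0,0],[90,-0.3,0.95,0,0,0,0]]]'
python3 -m pendant '[[[90,0,0.3,0,0,0,0],[90,0,0.6,0,0,0,0],[90,0,0.95,0,0,0,0],[90,0,0.95,0,0,0,0],[90,0,0.95,0,0,0,0]]]'
cat > wr.py <<'E'
from h import *
import sys
def white(x,y,z,w=24):
    im=read_camera("top"); hsv=cv2.cvtColor(im,cv2.COLOR_RGB2HSV); m=cv2.inRange(hsv,(0,0,165),(179,22,255)); u=w2p("top",(x,y,z)).astype(int)
    k=np.zeros_like(m); k[u[1]-w:u[1]+w,u[0]-w:u[0]+w]=255; cs,_=cv2.findContours(m&k,cv2.RETR_EXTERNAL,cv2.CHAIN_APPROX_NONE)
    for c in cs:
        if cv2.contourArea(c)>60:
            r=cv2.minAreaRect(c); W=np.array([p2w("top",q,z)[:2] for q in cv2.boxPoints(r)]); d=W[1]-W[0]; print(np.round(r[0],1),W.mean(0).round(4),np.linalg.norm(d).round(3),np.linalg.norm(W[2]-W[1]).round(3),np.degrees(np.arctan2(d[1],d[0]))%90)
white(*map(float,sys.argv[1:4]))
E
python3 wr.py .5913 .3015 .098
cat > p6.py <<'E'
from kin import *
R=tool(154.8,45,1); c=np.array([.425,-.0772,.036]); t=R.as_matrix()[:,2]
plan([(tcp(c,R)-.15*t+[0,0,.03],R),(tcp(c,R)-.11*t,R),(tcp(c,R),R)])
E
python3 -c "
import pm
for o in pm.pots(): print(o)"
python3 p6.py
```

```text
time: 40.0
ee_pos: [0.64, 0.2755, 0.1413]
ee_rot: [-0.035, 0.923, -0.075, -0.375]
ft_force: [0.7, -1.1, -1.1]
grip_width: 0.955
gripper_force: 0.0
time: 40.5
ee_pos: [0.5853, 0.1377, 0.1754]
ee_rot: [-0.036, 0.925, -0.076, -0.371]
ft_force: [0.3, 0.0, 1.2]
grip_width: 0.96
gripper_force: 0.0
time: 41.0
ee_pos: [0.5623, 0.0002, 0.1726]
ee_rot: [-0.036, 0.925, -0.074, -0.372]
ft_force: [0.5, 0.3, -0.3]
grip_width: 0.959
gripper_force: 0.0
[184.8 186.5] [0.5856 0.3023] 0.064 0.064 81.41829027041473
(array([ 0.4323, -0.081 ]), np.float64(83.79093710635483), np.float64(0.141), np.float64(0.05), array([299.6, 236.7]))
t 41.1 pos [0.5623 0.0018 0.1724] q [-0.12  0.7   0.83  0.05  2.38  1.63] grip 0.96 F 0.0
-> [ 0.5159 -0.12    0.1664]
   -0.105 0.852 0.143 0.237 -0.023 0.262  rows>=2.6
-> [ 0.4903 -0.1079  0.1081]
   0.142 -0.001 0.408 0.0 0.0 0.0  rows>=1.3
-> [ 0.4199 -0.0748  0.0303]
   -0.0 0.0 0.733 0.0 0.0 0.0  rows>=2.2
```

Pot 1 stands base-up at (0.586,0.302), a clean 64×64 square aligned with the board. For pot R, heading 154.8° would bring the gripper body over roller A's handle. I use heading -115.2° instead.

```bash
sed -i 's/154.8/-115.2/' p6.py; python3 wr.py .425 -.077 .072; python3 p6.py
python3 - <<'E'
from kin import *
R=tool(-115.2,45,1);c=np.array([.425,-.0772,.036]);t=R.as_matrix()[:,2]
print(ik(tcp(c,R),R), ik(tcp(c,R)-.11*t,R))
R=tool(180,45,0); print(ik(np.array([.47,-.05,.19]),R))
E
```

```text
t 41.1 pos [0.5622 0.0021 0.1723] q [-0.12  0.7   0.83  0.05  2.38  1.63] grip 0.95 F 0.0
-> [0.4678 0.0137 0.1664]
   -0.365 0.022 0.397 -0.985 -0.026 -0.99  rows>=7.3
   -0.029 -0.084 0.037 -0.176 -0.004 -0.176  rows>=1.3
-> [ 0.4557 -0.0119  0.1081]
   0.142 0.0 0.408 -0.0 -0.0 -0.0  rows>=1.3
-> [ 0.4226 -0.0823  0.0303]
   -0.001 0.0 0.734 -0.0 -0.0 -0.0  rows>=2.2
(np.float64(3.4798264020132737e-09), array([ 0.14705936,  0.30434075,  1.72242288, -0.63014751,  1.61101419,
        0.72544118])) (np.float64(1.3398881701505565e-13), array([ 0.25729594,  0.31167897,  1.53207614, -0.59366493,  1.8199051 ,
        0.70466947]))
(np.float64(8.239635546224337e-11), array([-0.14988379,  0.49555356,  1.10888526, -0.14360065,  2.31175972,
       -1.77447183]))
```

```bash
python3 -m pendant '[[[90,-0.05,0,0.05,-0.14,0,-0.14],[90,-0.1,0,0.1,-0.28,0,-0.28],[90,-0.15,0,0.17,-0.42,0,-0.42],[90,-0.2,0,0.22,-0.56,0,-0.56],[90,-0.25,0.01,0.28,-0.7,0,-0.7],[90,-0.31,0.015,0.34,-0.84,-0.02,-0.84],[90,-0.365,0.022,0.397,-0.985,-0.026,-0.99],[90,-0.365,0.022,0.397,-0.985,-0.026,-0.99]]]' | head -2
python3 -m pendant '[[[90,-0.03,-0.084,0.037,-0.09,0,-0.09],[90,-0.03,-0.084,0.037,-0.176,0,-0.176],[90,-0.03,-0.084,0.037,-0.176,0,-0.176],[90,-0.03,-0.084,0.037,-0.176,0,-0.176]]]'
python3 p6.py; python3 wr.py .425 -.077 .072; python3 -c "
import pm
for o in pm.pots(): print(o)"
```

```text
time: 41.95
ee_pos: [0.4797, 0.0136, 0.1674]
time: 42.35
ee_pos: [0.4674, 0.0133, 0.1669]
ee_rot: [0.204, 0.781, 0.494, -0.322]
ft_force: [0.7, -0.8, 0.5]
grip_width: 0.958
gripper_force: 0.0
t 42.4 pos [0.4674 0.0133 0.1669] q [ 0.29  0.3   1.42 -0.6   1.94  0.66] grip 0.96 F 0.0
-> [0.4678 0.0137 0.1664]
   0.004 0.001 -0.0 -0.001 -0.004 -0.003  rows>=0.0
-> [ 0.4557 -0.0119  0.1081]
   0.142 0.0 0.408 -0.0 -0.0 0.0  rows>=1.3
-> [ 0.4226 -0.0823  0.0303]
   -0.001 0.0 0.733 -0.0 -0.0 0.0  rows>=2.2
(array([ 0.4246, -0.0767]), np.float64(64.82041215940859), np.float64(0.052), np.float64(0.052), array([298.3, 238.9]))
(array([0.4594, 0.1104]), np.float64(12.98453848802042), np.float64(0.059), np.float64(0.07), array([242.3, 226.8]))
```

Pot R is unmoved at (0.425,-0.077), yaw 64.8°. I grasp it.

```bash
python3 -m pendant '[[[90,0.07,0,0.2,0,0,0],[90,0.145,0,0.405,0,0,0],[90,0.145,0,0.405,0,0,0],[90,0.145,0,0.405,0,0,0]]]' | head -2
python3 -m pendant '[[[90,0,0,0.2,0,0,0],[90,0,0,0.4,0,0,0],[90,0,0,0.6,0,0,0],[90,0,0,0.733,0,0,0],[90,0,0,0.733,0,0,0],[90,0,0,0.733,0,0,0],[40,0,0,0.733,0,0,0],[40,0,0,0.733,0,0,0]]]'
python3 -m pendant '[[[40,0,0,0,0,0,0],[40,0,0,0,0,0,0],[40,0,0,0,0,0,0],[40,0,0,0,0,0,0]]]'
cat > p7.py <<'E'
from kin import *
p,R0=cur(); R=tool(180,45,1)
plan([(p+[.02,0,.15],R0),([.48,-.03,.185],R)])
E
python3 p7.py
```

```text
time: 42.85
ee_pos: [0.4557, -0.0133, 0.1083]
time: 43.65
ee_pos: [0.4239, -0.0823, 0.0315]
ee_rot: [0.205, 0.782, 0.494, -0.321]
ft_force: [-0.5, -0.1, -0.4]
grip_width: 0.822
gripper_force: 0.0
time: 44.05
ee_pos: [0.4228, -0.0828, 0.0308]
ee_rot: [0.204, 0.781, 0.494, -0.322]
ft_force: [0.4, 1.5, 2.3]
grip_width: 0.678
gripper_force: 30.0
t 44.0 pos [ 0.4228 -0.0828  0.0308] q [ 0.14  0.3   1.72 -0.63  1.61  0.73] grip 0.68 F 29.98108685016632
-> [ 0.4428 -0.0828  0.1808]
   -0.665 0.122 -0.749 0.0 0.0 0.0  rows>=3.0
-> [ 0.48  -0.03   0.185]
   0.275 0.071 -0.311 0.989 -0.004 0.99  rows>=7.3
   0.004 -0.009 -0.006 0.026 -0.0 0.026  rows>=0.2
```

```bash
python3 -m pendant '[[[40,-0.15,0.02,-0.16,0,0,0],[40,-0.3,0.05,-0.34,0,0,0],[40,-0.5,0.08,-0.55,0,0,0],[40,-0.665,0.122,-0.749,0,0,0],[40,-0.665,0.122,-0.749,0,0,0],[40,-0.665,0.122,-0.749,0,0,0]]]'
python3 -m pendant '[[[40,0.03,0.01,-0.04,0.14,0,0.14],[40,0.07,0.02,-0.08,0.28,0,0.28],[40,0.11,0.03,-0.12,0.42,0,0.42],[40,0.15,0.04,-0.17,0.56,0,0.56],[40,0.19,0.05,-0.22,0.7,0,0.7],[40,0.23,0.06,-0.26,0.84,0,0.84],[40,0.275,0.071,-0.311,0.989,0,0.99],[40,0.275,0.071,-0.311,0.989,0,0.99]]]'
for i in 1; do
python3 -m pendant '[[[40,0,0,0,0,0,-0.2],[40,0,0,0,0,0,-0.4],[40,0,0,0,0,0,-0.6],[40,0,0,0,0,0,-0.8],[40,0,0,0,0,0,-1],[40,0,0,0,0,0,-1],[40,0,0,0,0,0,-1]]]'
python3 -m pendant '[[[40,0,0,0,0,0,-0.2],[40,0,0,0,0,0,-0.4],[40,0,0,0,0,0,-0.6],[40,0,0,0,0,0,-0.8],[40,0,0,0,0,0,-1],[40,0,0,0,0,0,-1],[40,0,0,0,0,0,-1]]]'
python3 -m pendant '[[[40,0,0,0,0,0,-0.2],[40,0,0,0,0,0,-0.4],[40,0,0,0,0,0,-0.6],[40,0,0,0,0,0,-0.8],[40,0,0,0,0,0,-1],[40,0,0,0,0,0,-1],[40,0,0,0,0,0,-1]]]'
python3 -m pendant '[[[40,0,0,0,0,0,-0.2],[40,0,0,0,0,0,-0.4],[40,0,0,0,0,0,-0.6],[40,0,0,0,0,0,-0.8],[40,0,0,0,0,0,-1],[40,0,0,0,0,0,-1],[40,0,0,0,0,0,-1]]]'
done | grep -E "time|force"
sed 's/tool(-90,45,1)/tool(90,45,0)/' p2.py > p8.py; python3 p8.py
```

```text
time: 44.65
ee_pos: [0.4425, -0.0829, 0.1802]
ee_rot: [0.204, 0.782, 0.494, -0.322]
ft_force: [-0.4, -0.1, -1.5]
grip_width: 0.681
gripper_force: 30.0
time: 45.45
ee_pos: [0.4784, -0.0322, 0.1811]
ee_rot: [0.003, 0.923, 0.011, -0.385]
ft_force: [0.2, -0.4, -0.8]
grip_width: 0.682
gripper_force: 30.0
time: 46.15
ft_force: [0.9, 0.2, -1.0]
gripper_force: 30.0
time: 46.85
ft_force: [0.1, -0.9, -1.0]
gripper_force: 30.0
time: 47.55
ft_force: [0.0, 0.3, -1.2]
gripper_force: 30.0
time: 48.25
ft_force: [-0.2, 0.5, -0.8]
gripper_force: 30.0
t 48.2 pos [ 0.4784 -0.0315  0.1837] q [-0.11  0.51  1.09 -0.13  2.31 -1.76] grip 0.68 F 29.97904747724533
-> [0.56   0.0357 0.1473]
   -0.388 0.297 -0.152 -0.989 -0.0 0.99  rows>=7.3
   -0.024 0.217 0.083 -0.45 -0.0 0.45  rows>=3.3
-> [0.56   0.0357 0.0273]
   -0.566 -0.0 0.566 0.0 -0.0 -0.001  rows>=2.4
```

```bash
python3 -m pendant '[[[40,-0.05,0.04,-0.06,-0.14,0,0.14],[40,-0.1,0.08,-0.1,-0.28,0,0.28],[40,-0.16,0.12,-0.152,-0.42,0,0.42],[40,-0.21,0.16,-0.152,-0.56,0,0.56],[40,-0.27,0.21,-0.152,-0.7,0,0.7],[40,-0.33,0.25,-0.152,-0.84,0,0.84],[40,-0.388,0.297,-0.152,-0.989,0,0.99],[40,-0.388,0.297,-0.152,-0.989,0,0.99]]]'
python3 -m pendant '[[[40,-0.01,0.07,0.03,-0.14,0,0.14],[40,-0.02,0.14,0.06,-0.28,0,0.28],[40,-0.024,0.217,0.083,-0.45,0,0.45],[40,-0.024,0.217,0.083,-0.45,0,0.45],[40,-0.024,0.217,0.083,-0.45,0,0.45],[40,-0.024,0.217,0.083,-0.45,0,0.45]]]'
python3 p8.py
```

```text
time: 49.05
ee_pos: [0.5337, 0.0142, 0.1581]
ee_rot: [-0.33, 0.474, 0.792, 0.196]
ft_force: [-0.1, -0.1, -1.4]
grip_width: 0.68
gripper_force: 30.0
time: 49.65
ee_pos: [0.56, 0.0357, 0.1481]
ee_rot: [-0.271, 0.653, 0.653, 0.271]
ft_force: [0.1, 0.1, -0.7]
grip_width: 0.678
gripper_force: 30.0
t 49.6 pos [0.56   0.0357 0.1481] q [-0.45  0.28  1.49  0.7   1.73 -0.46] grip 0.68 F 29.979494512081146
-> [0.56   0.0357 0.1473]
   -0.004 0.0 0.003 -0.001 -0.001 0.001  rows>=0.0
-> [0.56   0.0357 0.0273]
   -0.565 0.0 0.566 0.0 -0.0 -0.0  rows>=2.4
```

```bash
python3 -m pendant '[[[40,-0.15,0,0.15,0,0,0],[40,-0.3,0,0.3,0,0,0],[40,-0.42,0,0.42,0,0,0],[40,-0.5,0,0.5,0,0,0],[40,-0.53,0,0.53,0,0,0],[40,-0.55,0,0.55,0,0,0],[40,-0.555,0,0.555,0,0,0],[40,-0.555,0,0.555,0,0,0]]]'
python3 -m pendant '[[[40,-0.006,0,0.006,0,0,0],[40,-0.012,0,0.012,0,0,0],[40,-0.012,0,0.012,0,0,0]]]'
python3 -m pendant '[[[40,-0.004,0,0.004,0,0,0],[40,-0.007,0,0.007,0,0,0],[40,-0.007,0,0.007,0,0,0]]]'
```

```text
time: 50.45
ee_pos: [0.5611, 0.0357, 0.0313]
ee_rot: [-0.27, 0.652, 0.654, 0.272]
ft_force: [0.4, 0.5, -0.6]
grip_width: 0.68
gripper_force: 30.0
time: 50.75
ee_pos: [0.5604, 0.0359, 0.0281]
ee_rot: [-0.271, 0.653, 0.654, 0.271]
ft_force: [-0.1, 0.0, -1.5]
grip_width: 0.678
gripper_force: 30.0
time: 51.05
ee_pos: [0.5605, 0.036, 0.028]
ee_rot: [-0.271, 0.652, 0.654, 0.272]
ft_force: [-0.9, -1.1, 6.0]
grip_width: 0.68
gripper_force: 30.0
```

```bash
python3 -m pendant '[[[90,0,0,0,0,0,0],[90,0,0,0,0,0,0],[90,0,0,0,0,0,0],[90,0,0,0,0,0,0],[90,0,0,-0.2,0,0,0],[90,0,0,-0.4,0,0,0],[90,0,0,-0.7,0,0,0],[90,0,0,-0.95,0,0,0]]]'
python3 -m pendant '[[[90,0,0,-0.5,0,0,0],[90,0,0,-0.5,0,0,0],[90,0,0,-0.5,0,0,0],[90,0,0,-0.5,0,0,0]]]'
python3 wr.py .56 .03 .064
python3 p3.py .56 .031 -90 1
```

```text
time: 51.85
ee_pos: [0.5603, -0.0659, 0.1281]
ee_rot: [-0.271, 0.653, 0.654, 0.271]
ft_force: [0.5, -0.3, 0.5]
grip_width: 0.956
gripper_force: 0.0
time: 52.25
ee_pos: [0.5602, -0.1178, 0.1791]
ee_rot: [-0.271, 0.653, 0.653, 0.271]
ft_force: [0.0, 0.4, -0.6]
grip_width: 0.957
gripper_force: 0.0
[266.5 197.5] [0.5604 0.0329] 0.071 0.064 1.695584644255888
t 52.3 pos [ 0.5598 -0.1169  0.1784] q [-0.65  0.4   1.27  0.65  1.94 -0.56] grip 0.96 F 0.0
-> [0.56   0.1243 0.1863]
   0.579 0.002 0.545 -0.001 -0.99 0.001  rows>=5.2
   0.795 0.001 -0.017 -0.001 -0.99 0.001  rows>=5.2
   0.013 -0.0 -0.014 -0.0 -0.024 -0.0  rows>=0.1
-> [0.56   0.1031 0.1051]
   0.283 -0.0 0.483 -0.0 0.0 -0.0  rows>=1.7
-> [0.56   0.0253 0.0273]
   0.0 -0.0 0.733 -0.0 0.0 -0.0  rows>=2.2
```

```bash
python3 -m pendant '[[[90,0.11,0,0.1,0,-0.19,0],[90,0.22,0,0.2,0,-0.38,0],[90,0.34,0,0.31,0,-0.57,0],[90,0.45,0,0.42,0,-0.76,0],[90,0.579,0,0.53,0,-0.99,0],[90,0.579,0,0.53,0,-0.99,0],[90,0.579,0,0.53,0,-0.99,0]]]'
python3 -m pendant '[[[90,0.16,0,-0.01,0,-0.19,0],[90,0.32,0,-0.02,0,-0.38,0],[90,0.48,0,-0.03,0,-0.57,0],[90,0.64,0,-0.03,0,-0.76,0],[90,0.795,0,-0.017,0,-0.99,0],[90,0.795,0,-0.017,0,-0.99,0],[90,0.795,0,-0.017,0,-0.99,0]]]'
python3 p3.py .5604 .032 -90 1
```

```text
time: 53.0
ee_pos: [0.5587, 0.0041, 0.1836]
ee_rot: [-0.004, 0.704, 0.71, 0.003]
ft_force: [-0.8, -0.7, -0.0]
grip_width: 0.957
gripper_force: 0.0
time: 53.7
ee_pos: [0.5591, 0.119, 0.1848]
ee_rot: [0.264, 0.653, 0.657, -0.268]
ft_force: [-0.5, 0.2, 0.1]
grip_width: 0.957
gripper_force: 0.0
t 53.7 pos [0.5591 0.119  0.1848] q [ 0.48  0.39  1.26 -0.69  1.84  0.4 ] grip 0.96 F 0.0
-> [0.5604 0.1253 0.1863]
   0.023 0.009 -0.037 -0.004 -0.018 0.008  rows>=0.1
-> [0.5604 0.1041 0.1051]
   0.283 -0.0 0.483 0.0 -0.0 0.0  rows>=1.7
-> [0.5604 0.0263 0.0273]
   -0.0 -0.0 0.733 0.0 -0.0 0.0  rows>=2.2
```

```bash
python3 -m pendant '[[[90,0.16,0.009,0.22,0,-0.018,0.008],[90,0.306,0.009,0.446,0,-0.018,0.008],[90,0.306,0.009,0.446,0,-0.018,0.008],[90,0.306,0.009,0.446,0,-0.018,0.008]]]' | head -2
python3 -m pendant '[[[90,0,0,0.2,0,0,0],[90,0,0,0.4,0,0,0],[90,0,0,0.6,0,0,0],[90,0,0,0.733,0,0,0],[90,0,0,0.733,0,0,0],[90,0,0,0.733,0,0,0],[40,0,0,0.733,0,0,0],[40,0,0,0.733,0,0,0]]]'
python3 -m pendant '[[[40,0,0,0,0,0,0],[40,0,0,0,0,0,0],[40,0,0,0,0,0,0],[40,0,0,0,0,0,0]]]'
sed 's/tool(170,45,0)/tool(171.25,45,1)/' p4.py > p9.py; python3 p9.py
```

```text
time: 54.1
ee_pos: [0.5616, 0.103, 0.11]
time: 54.9
ee_pos: [0.563, 0.0289, 0.0328]
ee_rot: [0.272, 0.656, 0.652, -0.267]
ft_force: [1.0, 0.5, -0.2]
grip_width: 0.822
gripper_force: 0.0
time: 55.3
ee_pos: [0.562, 0.0282, 0.0315]
ee_rot: [0.271, 0.656, 0.652, -0.268]
ft_force: [-0.2, 2.1, 2.9]
grip_width: 0.681
gripper_force: 30.0
t 55.3 pos [0.562  0.0282 0.0315] q [ 0.35  0.45  1.51 -0.72  1.52  0.53] grip 0.68 F 29.97514812159352
-> [0.562  0.0282 0.1815]
   -0.705 0.006 -0.709 0.0 0.0 0.0  rows>=3.0
-> [0.53 0.03 0.19]
   -0.021 -0.136 -0.031 0.99 -0.006 0.988  rows>=7.3
   -0.062 -0.039 0.032 0.56 -0.004 0.559  rows>=4.1
```

```bash
python3 -m pendant '[[[40,-0.15,0,-0.15,0,0,0],[40,-0.3,0,-0.3,0,0,0],[40,-0.5,0,-0.5,0,0,0],[40,-0.705,0,-0.709,0,0,0],[40,-0.705,0,-0.709,0,0,0],[40,-0.705,0,-0.709,0,0,0]]]'
python3 -m pendant '[[[40,0,-0.02,0,0.14,0,0.14],[40,0,-0.04,-0.01,0.28,0,0.28],[40,0,-0.06,-0.02,0.42,0,0.42],[40,-0.01,-0.08,-0.02,0.56,0,0.56],[40,-0.01,-0.1,-0.03,0.7,0,0.7],[40,-0.02,-0.12,-0.03,0.84,0,0.84],[40,-0.02,-0.136,-0.031,0.99,0,0.988],[40,-0.02,-0.136,-0.031,0.99,0,0.988]]]' | head -2
python3 -m pendant '[[[40,-0.02,-0.01,0.01,0.14,0,0.14],[40,-0.03,-0.02,0.02,0.28,0,0.28],[40,-0.05,-0.03,0.03,0.42,0,0.42],[40,-0.062,-0.039,0.032,0.56,0,0.559],[40,-0.062,-0.039,0.032,0.56,0,0.559],[40,-0.062,-0.039,0.032,0.56,0,0.559]]]'
for i in 1; do
python3 -m pendant '[[[40,0,0,0,0,0,-0.2],[40,0,0,0,0,0,-0.4],[40,0,0,0,0,0,-0.6],[40,0,0,0,0,0,-0.8],[40,0,0,0,0,0,-1],[40,0,0,0,0,0,-1],[40,0,0,0,0,0,-1]]]'
python3 -m pendant '[[[40,0,0,0,0,0,-0.2],[40,0,0,0,0,0,-0.4],[40,0,0,0,0,0,-0.6],[40,0,0,0,0,0,-0.8],[40,0,0,0,0,0,-1],[40,0,0,0,0,0,-1],[40,0,0,0,0,0,-1]]]'
python3 -m pendant '[[[40,0,0,0,0,0,-0.2],[40,0,0,0,0,0,-0.4],[40,0,0,0,0,0,-0.6],[40,0,0,0,0,0,-0.8],[40,0,0,0,0,0,-1],[40,0,0,0,0,0,-1],[40,0,0,0,0,0,-1]]]'
python3 -m pendant '[[[40,0,0,0,0,0,-0.2],[40,0,0,0,0,0,-0.4],[40,0,0,0,0,0,-0.6],[40,0,0,0,0,0,-0.8],[40,0,0,0,0,0,-1],[40,0,0,0,0,0,-1],[40,0,0,0,0,0,-1]]]'
done | grep -E "time|force"
python3 p5.py .5715 .1731 0
```

```text
time: 55.9
ee_pos: [0.5612, 0.0281, 0.1814]
ee_rot: [0.271, 0.656, 0.652, -0.267]
ft_force: [-0.1, -1.0, -1.3]
grip_width: 0.678
gripper_force: 30.0
time: 56.7
ee_pos: [0.5403, 0.0273, 0.1826]
time: 57.3
ee_pos: [0.5284, 0.0289, 0.1875]
ee_rot: [-0.031, 0.921, -0.069, -0.381]
ft_force: [-0.1, 0.1, -1.2]
grip_width: 0.68
gripper_force: 30.0
time: 58.0
ft_force: [0.1, 0.3, -0.9]
gripper_force: 30.0
time: 58.7
ft_force: [0.3, -0.1, -0.4]
gripper_force: 30.0
time: 59.4
ft_force: [1.1, 0.2, -0.4]
gripper_force: 30.0
time: 60.1
ft_force: [-1.0, 0.7, -1.5]
gripper_force: 30.0
t 60.1 pos [0.5289 0.0301 0.1891] q [-0.08  0.62  0.92  0.07  2.38 -1.47] grip 0.68 F 29.96771138627082
-> [0.5659 0.174  0.1563]
   -0.226 0.985 0.089 0.003 0.005 0.003  rows>=3.0
-> [0.5659 0.174  0.0643]
   -0.434 0.0 0.433 0.0 -0.0 -0.0  rows>=1.8
```

```bash
python3 -m pendant '[[[40,-0.03,0.2,0,0,0,0],[40,-0.08,0.45,0.02,0,0,0],[40,-0.14,0.7,0.05,0,0,0],[40,-0.226,0.985,0.089,0,0,0],[40,-0.226,0.985,0.089,0,0,0],[40,-0.226,0.985,0.089,0,0,0]]]'
python3 -m pendant '[[[40,-0.1,0,0.1,0,0,0],[40,-0.2,0,0.2,0,0,0],[40,-0.3,0,0.3,0,0,0],[40,-0.37,0,0.37,0,0,0],[40,-0.41,0,0.41,0,0,0],[40,-0.43,0,0.43,0,0,0],[40,-0.43,0,0.43,0,0,0],[40,-0.43,0,0.43,0,0,0]]]'
python3 -m pendant '[[[40,-0.008,0,0.008,0,0,0],[40,-0.016,0,0.016,0,0,0],[40,-0.016,0,0.016,0,0,0]]]'
python3 -m pendant '[[[40,-0.004,0,0.004,0,0,0],[40,-0.008,0,0.008,0,0,0],[40,-0.008,0,0.008,0,0,0]]]'
```

```text
time: 60.7
ee_pos: [0.5654, 0.1746, 0.1556]
ee_rot: [-0.381, 0.069, 0.922, 0.03]
ft_force: [-0.7, -0.4, -0.6]
grip_width: 0.68
gripper_force: 30.0
time: 61.5
ee_pos: [0.5668, 0.174, 0.0664]
ee_rot: [-0.379, 0.07, 0.922, 0.031]
ft_force: [0.1, -0.2, -0.5]
grip_width: 0.679
gripper_force: 30.0
time: 61.8
ee_pos: [0.5664, 0.1741, 0.0621]
ee_rot: [-0.38, 0.07, 0.922, 0.031]
ft_force: [0.1, -0.2, -0.5]
grip_width: 0.676
gripper_force: 30.0
time: 62.1
ee_pos: [0.5663, 0.1741, 0.0605]
ee_rot: [-0.38, 0.07, 0.922, 0.031]
ft_force: [-0.3, 0.3, -0.2]
grip_width: 0.681
gripper_force: 30.0
```

```bash
python3 -m pendant '[[[40,-0.004,0,0.004,0,0,0],[40,-0.008,0,0.008,0,0,0],[40,-0.008,0,0.008,0,0,0]]]'
python3 -m pendant '[[[40,-0.004,0,0.004,0,0,0],[40,-0.008,0,0.008,0,0,0],[40,-0.008,0,0.008,0,0,0]]]'
```

```text
time: 62.4
ee_pos: [0.5664, 0.1741, 0.0603]
ee_rot: [-0.38, 0.069, 0.922, 0.031]
ft_force: [0.8, -0.6, 4.1]
grip_width: 0.678
gripper_force: 30.0
time: 62.7
ee_pos: [0.5664, 0.1741, 0.0602]
ee_rot: [-0.38, 0.069, 0.922, 0.031]
ft_force: [2.0, 0.4, 9.4]
grip_width: 0.683
gripper_force: 30.0
```

```bash
python3 -m pendant '[[[90,0,0,0,0,0,0],[90,0,0,0,0,0,0],[90,0,0,0,0,0,0],[90,0,0,0,0,0,0],[90,0,0,-0.2,0,0,0],[90,0,0,-0.4,0,0,0],[90,0,0,-0.65,0,0,0],[90,0,0,-0.65,0,0,0]]]'
python3 -m pendant '[[[90,0.7,0,-0.5,0,0,0],[90,0.7,0,-0.5,0,0,0],[90,0.7,0,-0.5,0,0,0],[90,0.7,0,-0.5,0,0,0],[90,0.7,0,-0.5,0,0,0]]]'
python3 -m pendant '[[[90,0,-0.95,-0.3,0,-0.5,0],[90,0,-0.95,-0.3,0,-0.5,0],[90,0,-0.95,-0.3,0,-0.5,0],[90,0,-0.95,-0.3,0,-0.5,0],[90,0,-0.95,-0.3,0,-0.5,0]]]'
python3 wr.py .5715 .1731 .098;python3 wr.py .5856 .3023 .098
python3 - <<'E'
from meas import *
for o in handles(read_camera("top")): print("H",*o)
a=read_camera("scene"); b=read_camera("top")
f=lambda i,x,y,w,h,s:cv2.resize(i[y:y+h,x:x+w],None,fx=s,fy=s,interpolation=cv2.INTER_CUBIC)
A=f(a,130,130,260,170,3); B=f(b,155,115,260,60,3)
cv2.imwrite("pics/end.png",f(a,130,130,260,190,3)[:,:,::-1])
E
python3 -c "from plan import *; plan([])"
```

```text
time: 63.5
ee_pos: [0.6373, 0.1625, 0.1284]
ee_rot: [-0.376, 0.07, 0.923, 0.032]
ft_force: [0.1, -0.5, 1.0]
grip_width: 0.957
gripper_force: 0.0
time: 64.0
ee_pos: [0.6124, 0.1664, 0.2529]
ee_rot: [-0.379, 0.07, 0.922, 0.031]
ft_force: [-0.1, 0.3, -0.1]
grip_width: 0.959
gripper_force: 0.0
time: 64.5
ee_pos: [0.6215, 0.0193, 0.283]
ee_rot: [-0.194, 0.075, 0.978, 0.017]
ft_force: [0.7, 0.3, -0.9]
grip_width: 0.961
gripper_force: 0.0
[223.5 193.7] [0.5654 0.1744] 0.064 0.064 81.99383753779253
[184.8 186.5] [0.5856 0.3023] 0.064 0.064 81.41829027041473
H 252 [360.30555556 207.44444444] [ 0.54022756 -0.29187437] [-0.98344312 -0.18121706] -0.0633314041786947 0.05553456573680124
H 241 [318.57676349 213.34439834] [ 0.51566628 -0.14789577] [-0.97746348 -0.21110458] -0.06331955211450048 0.05448806442644344
t 64.8 pos [0.6223 0.0216 0.2819] q [-0.07  0.57  0.67  0.04  2.29 -1.47] grip 0.95 F 0.0
```

View pics/end.png

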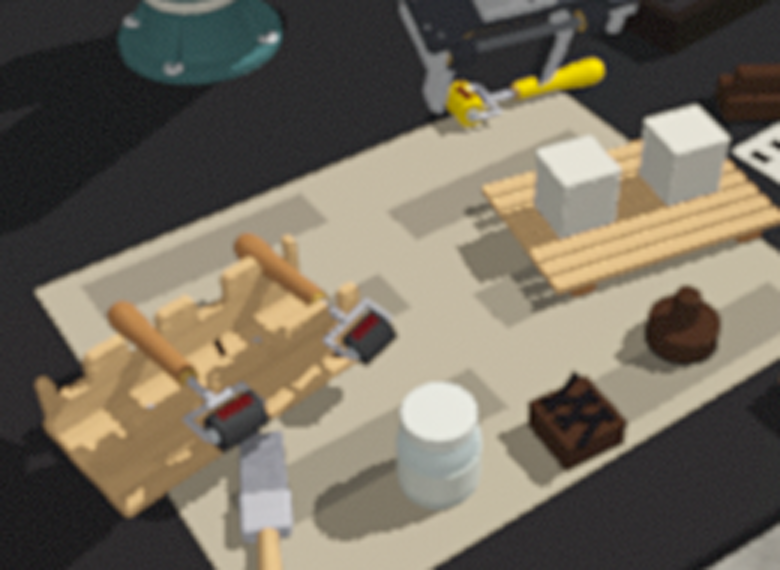

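Both pots stand mouth-down on the board (base faces at scene pixels ~(323,184) and (358,173)), the bystanders are untouched, and both rollers sit in the stand. I check roller A numerically, because it had shifted.

```bash
python3 - <<'E'
from h import *
np.set_printoptions(precision=4,suppress=True)
def comp(n):
    hsv=cv2.cvtColor(read_camera(n),cv2.COLOR_RGB2HSV); m=cv2.inRange(hsv,(5,125,70),(15,255,255)); k,l,s,c=cv2.connectedComponentsWithStats(m)
    out=[]
    for i in range(1,k):
        if s[i,4]<90: continue
        if n=="scene" and not(150<c[i][0]<260 and 200<c[i][1]<270): continue
        if n=="top" and not(300<c[i][0]<380 and 190<c[i][1]<230): continue
        y,x=np.where(l==i); P=np.c_[x,y].astype(float); mu=P.mean(0); d=np.linalg.svd(P-mu,full_matrices=False)[2][0]; t=(P-mu)@d; out.append((mu+d*t.min(),mu+d*t.max()))
    return sorted(out,key=lambda e:e[0][0])
T,S=comp("top"),comp("scene"); print(len(T),len(S))
T=T[::-1]  # right-most top (B) = left-most scene
th=np.radians(10.7); M=np.array([[np.cos(th),np.sin(th)],[-np.sin(th),np.cos(th)]])
for a,b in zip(T,S):
    a=sorted(a,key=lambda p:-p[1]); b=sorted(b,key=lambda p:p[1])  # butt first
    but,fr=tri(a[0],b[0]),tri(a[1],b[1])
    for z in (.062,):
        e=[p2w("top",q,z)[:2] for q in a]; d=(e[1]-e[0])/np.linalg.norm(e[1]-e[0]); o=((e[0]+.095*d)+(e[1]-.018*d))/2
        print("stand xy",M@(o-[.5716,-.2406]),"ang",np.degrees(np.arctan2(d[1],d[0]))-10.7)
    print("tri z butt,front",but,fr)
E
```

```text
2 2
stand xy [-0.0021 -0.0354] ang 0.37362867361972896
tri z butt,front [ 0.4822 -0.2967  0.065 ] [ 0.5914 -0.2751  0.0666]
stand xy [0.0012 0.1076] ang 1.209403230423339
tri z butt,front [ 0.4596 -0.1559  0.0678] [ 0.5674 -0.1341  0.0657]
```

```bash
python3 -c "
from bench import *
print(finish_job())"
```

```text
the job is handed in; nothing more can be done
None
```

I seated both rollers present in the stand, stood both pots mouth-down on the draining board without moving any bystander, and handed the job in at about 65 s; no verdict came back.

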